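Refit the pivot stack of a drying-rack arm

TASK

Rebuild the pivot of the folded drying-rack arm in its black clamp: slide the white bearing bush onto the upright stud right down to the blue sprung collar, then the steel washer on top of it, then the orange retainer ring, and press the retainer down against the spring until the stud's catches snap out over it and hold the stack when you let go. Press gently, so that the blue collar never comes near its hard stop and the parts are not crushed, and leave the spray bottle, the peg pot and the scoop alone.

Things in the scene. Friction and masses are not known exactly. Their poses are not given: they have to be found in the camera images.
- clamp: Black plastic clamp fixed to the worktop: foot 100 x 90 x 12 mm, block 64 x 60 mm, top 45 mm up. Origin under the block's centre at worktop height, z up. A folded aluminium rack arm (two 14 mm tubes, 38 mm high at most) runs along the clamp's +x axis to 233 mm from the origin. An upright steel stud, 22 mm diameter, is screwed into the middle of the block's top.
- seat (a point): Nominal seat: centre of the blue collar's top face if the stud were screwed fully in (62 mm above the clamp's origin). NOT EXACT: the real stud with its collar and catches stands 0 to 12 mm higher, its axis up to 2 mm aside in clamp x and in clamp y; feel for the real place. All heights below count from the real seat.
- tip (a point): Nominal tip of the stud, 56 mm above the seat (as inexact as the seat). The stud is a 22 mm cylinder up to 47 mm above the seat, then a cone that narrows to 10 mm diameter at the tip.
- catches (a point): Nominal underside of the catches on the stud axis, 29.5 mm above the seat (as inexact). Three brass spring catches, 120 degrees apart, stick out to 15 mm radius: flat below, sloping above, in to the stud at 46 mm. Each ring must be pushed down over them (about 2 to 8 N in all, as friction has it); just let go on top of them it stays there. Below them it slides freely.
- collar (a joint): Travel of the blue collar (46 mm diameter) at the stud's foot, which the stack stands on: m pressed down, 0 when free. Spring: 2 N to start, then 2.5 N per mm; hard stop at 7 mm, over 5 mm counts as crushed. The rings total 32 mm, so it must go down about 3 to 4 mm (9 to 12 N) before the catches snap out over the retainer; then it stays at about 2.5 mm.
- bush: White plastic bearing bush, a plain ring: outer diameter 40 mm, bore 25 mm, 14 mm high. About 40 g. Lies flat, axis upright. Origin at the centre of its underside, z along the axis.
- washer: Thick steel washer: outer diameter 52 mm, bore 25 mm, 6 mm high. About 60 g. Lies flat. Origin at the centre of its underside, z along the axis.
- retainer: Orange plastic retainer ring: outer diameter 45 mm, bore 25 mm, 12 mm high. About 30 g. Lies flat. Origin at the centre of its underside, z along the axis. Either face may be up.
- spray: Closed orange spray bottle with white head, 68 mm diameter, 199 mm high, standing. Bystander. Origin under its centre.
- pegpot: White ceramic pot with clothes pegs, 90 mm diameter at the rim, 97 mm high with the pegs. Bystander. Origin under its centre.
- scoop: Aluminium scoop lying flat: bowl 85 x 60 x 35 mm about its origin (centre of the underside), handle 16 mm thick to 127 mm along its +x. Bystander.

How it is judged:
By the outcome, as a careful person would: the job done as asked, in the order asked, and still so for the second after the job is handed in, with the robot touching nothing.
It also fails if it takes over 72 s, if anything falls off the work surface, if the arm or the gripper's body presses on something with over 40 N, if the wrist force passes 120 N, or if a joint passes its speed limit or range.

ROBOT

A 6-joint arm with a two-finger parallel gripper is mounted at the origin on the work surface. World frame = base frame: x ahead of the robot, y to its left, z up, the work surface at z = 0. Lengths are in mm, angles in rad, forces in N, time in s.
With the tool pointing down it reaches from about 350 to 975 mm from the base axis. Payload 7.1 kg.
Tool frame: the origin (TCP) lies midway between the tips of the shut fingers; the grasp point (between the pads) lies 19 mm behind it (ctrl.hold_point_z is the distance from the TCP to the grasp point, in mm); z points along the fingers, y is the direction in which the jaws open and shut (so a half turn about z gives the same grasp; the last joint's range is limited). The gripper opens to 88 mm and grips with 3 to 60 N. Pads are 20 mm wide; open, the fingers measure 115 mm over their backs; the gripper's body (75 mm by 178 mm) begins 61 mm behind the grasp point.
Start: joints at [-1.259, 0.423, 1.63, -0, 1.089, -0.019], TCP at [203.017, -591.091, 222.675] pointing down, gripper open.
Joint ranges: [-3, 3], [-0.9, 2.11], [0.09, 2.58], [-1.31, 4.45], [0.11, 2.69], [-2.54, 2.54]. Speed limits (rad/s): [2.39, 2.39, 3.01, 3.14, 3.14, 3.14].

INTERFACE

Orientations are given as a rotation vector (axis times angle).
In Python, from workcell import ctrl, eyes gives the robot as it stands.
- The arm moves only by the tool move_arm, never from a script. Its argument "deltas" is a list of rows, each a list of 6 numbers: the shift along the tool's x, y, z in mm, then the turn, a rotation vector about the tool's x, y, z in rad. A call has 1 to 5 rows; each row shifts and turns the pose as measured when the row begins, along the tool's axes as they then stand; what a row does not reach is not made up. A row lasts 1/12 s, in which the tool goes at most 41.7 mm and 7.16 degrees, less where a joint would pass 70% of its speed; a pose out of reach is approached as far as the arm can. A call is refused whole if a number of a shift passes 41.7 or a number of a turn 0.125, either way. A call with a gripper value outside its range is refused whole. "hand" is the closure, from -1 (fully open) to 1 (shut), set as the call begins (left out, the last holds). The fingers move at their own pace and stop on an object; the grip force is fixed at half the most. Time passes only in rows, so rows that do not move let the fingers close. It gives the time, the measured TCP pose, the force and the opening at its end, in the units of the state.
- ctrl.get_obs(): the state, without advancing time (a new reading comes with each control period).
- eyes.get_image(name): name is "scene" or "top" or "wrist"; returns a dict with "frame" (400x640x3 uint8, red, green, blue), "range_z" (400x640 float32, mm along the optical axis (not along the pixel's ray), 0 where there is no reading), "fx", "fy", "cx", "cy" (pixels), "D" ([k1, k2, p1, p2, k3] as OpenCV has them; the pictures are not rectified), "cam_to_world" (4x4, takes a point from camera to world coordinates). Camera axes: x right, y down, z forward; pixel columns grow to the right and rows downward; lengths in mm; the calibration is good to about 2 mm. A picture is of the moment at which its call begins.
- ctrl.close_job(): hands the job in, once; it reports no verdict.
The state is a dict: "t": time; "qpos": joint angles; "qvel": joint speeds; "joint_torque": joint torques, N m; "ee_pos": TCP position; "orientation": TCP orientation; "ft_force": force on the tool from outside, world axes, zero at the start; "moment": the same for the moment, N m; "width": finger opening in mm.
Only numpy, scipy, OpenCV 4.12 (cv2) and the standard library are available. Lean on these libraries where they do the work, as an engineer would, in place of code of your own. Each camera call takes 0.05 s, during which the arm holds its last target.

## Working session

There is one attempt and no reset: what is moved stays moved. The work goes in short steps, Python scripts to look and compute and a tool call to move; the robot and the scene stay as the last step left them, time stands still between calls to the robot, and variables do not carry over. Pictures are saved under pics/ and viewed, and the job is handed in when it is done.

Besides the shell and the picture viewer there is one more tool, called by a JSON object that holds its "fn" and its "kwargs". move_arm: Moves the arm, as the interface text tells. Its arguments: {"type":"object","properties":{"deltas":{"type":"array"},"hand":{"type":"number"}},"required":["deltas"]}

```bash
mkdir -p pics; ls; python3 - <<'E'
from workcell import ctrl, eyes
import cv2, numpy as np
print(ctrl.get_obs())
print([a for a in dir(ctrl) if a[0]!='_'], ctrl.hold_point_z)
for n in ["top","scene","wrist"]:
    d=eyes.get_image(n)
    cv2.imwrite(f"pics/{n}0.png",d["frame"][:,:,::-1])
    np.savez(f"{n}0.npz",**d)
    print(n,d["fx"],d["fy"],d["cx"],d["cy"],d["D"],np.round(d["cam_to_world"],3).tolist())
E
```

```text
pics
{'t': 0.0, 'qpos': array([-1.25899586e+00,  4.23862549e-01,  1.63069175e+00, -3.42940391e-05,
        1.08860384e+00, -1.90226580e-02]), 'qvel': array([ 0.00190291, -0.00142449,  0.00076541,  0.00020031, -0.00010686,
        0.0001035 ]), 'joint_torque': array([ 3.46204852e-04, -5.44627798e+01, -2.73663282e+01,  6.44761068e-02,
        2.27723038e-02, -1.12871030e-04]), 'ee_pos': array([ 202.8425014 , -590.57196598,  221.8874625 ]), 'orientation': array([-3.09718464e+00, -5.17059650e-01,  4.05692932e-04]), 'ft_force': array([-0.62110196,  0.44088135,  0.95952517]), 'moment': array([0.0391561 , 0.03547249, 0.00463296]), 'width': 87.84153957754704}
['Unreachable', 'close_job', 'get_obs', 'hold_point_z'] 18.700000000000003
top 407.92664900081894 407.92664900081894 319.7256625144823 187.46997508587074 [-0.07606912  0.          0.          0.          0.        ] [[-0.015, -0.991, 0.132, 445.63], [-1.0, 0.017, 0.008, 11.666], [-0.01, -0.132, -0.991, 1092.403], [0.0, 0.0, 0.0, 1.0]]
scene 383.2267626411349 383.2267626411349 326.4008356208542 199.51560410408788 [0.02084223 0.         0.         0.         0.        ] [[0.55, 0.572, -0.608, 1137.019], [0.835, -0.362, 0.415, -373.409], [0.017, -0.736, -0.677, 717.752], [0.0, 0.0, 0.0, 1.0]]
wrist 295.2124694966127 295.2124694966127 317.39305703084574 202.13933139709957 [-0.03754375  0.          0.          0.          0.        ] [[0.324, -0.909, -0.262, 274.609], [-0.946, -0.312, -0.089, -565.57], [-0.001, 0.277, -0.961, 384.342], [0.0, 0.0, 0.0, 1.0]]
```

View pics/top0.png

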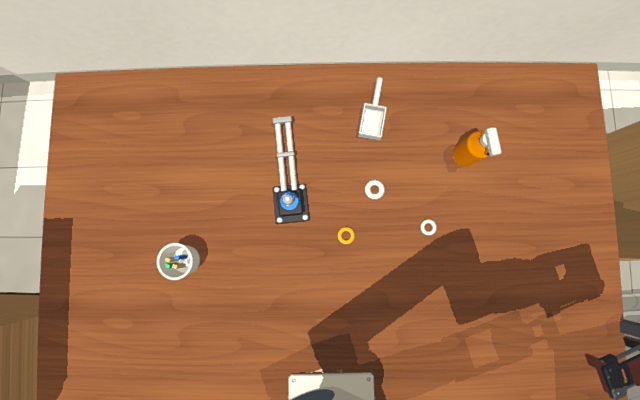

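View pics/scene0.png

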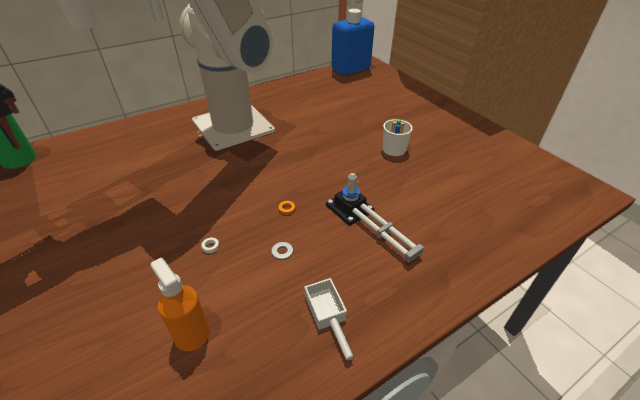

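View pics/wrist0.png

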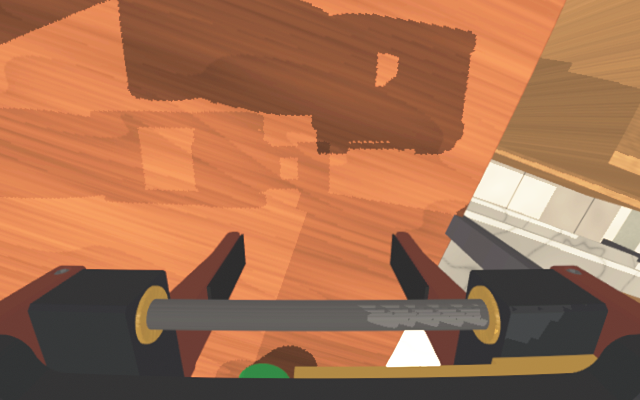

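The top picture shows the clamp at about (290,200) with the rack arm running up to (283,118), the washer at (374,189), the retainer at (346,236), the bush at (428,227), the scoop at (373,120), the spray bottle at (475,147) and the peg pot at (177,261). The scene view shows the same layout and nothing overlaps. The wrist camera sees only the table and the fingers.

```bash
cat > h.py <<'E'
import numpy as np, cv2
from scipy.spatial.transform import Rotation as R
def K(d): return np.array([[d["fx"],0,d["cx"]],[0,d["fy"],d["cy"]],[0,0,1]],float)
def rays(d,uv):
    p=cv2.undistortPoints(np.asarray(uv,float).reshape(-1,1,2),K(d),np.asarray(d["D"],float)).reshape(-1,2)
    T=np.asarray(d["cam_to_world"]); r=np.c_[p,np.ones(len(p))]
    return T[:3,3], r@T[:3,:3].T, p
def onplane(d,uv,z):
    o,r,_=rays(d,uv); s=(z-o[2])/r[:,2]; return o+r*s[:,None]
def cloud(d):
    h,w=d["range_z"].shape; v,u=np.mgrid[:h,:w]
    o,r,_=rays(d,np.c_[u.ravel(),v.ravel()])
    return (o+r*d["range_z"].ravel()[:,None]).reshape(h,w,3)
def project(d,P):
    T=np.asarray(d["cam_to_world"]); P=np.atleast_2d(P)
    rv=cv2.Rodrigues(T[:3,:3].T)[0]; tv=-T[:3,:3].T@T[:3,3]
    return cv2.projectPoints(P.astype(float),rv,tv,K(d),np.asarray(d["D"],float))[0].reshape(-1,2)
def to_tool(obs,target):   # world delta in tool axes
    Rm=R.from_rotvec(obs["orientation"]).as_matrix()
    return Rm.T@(np.asarray(target)-obs["ee_pos"])
E
python3 - <<'E'
from h import *
for n in ["top","scene"]:
    d=dict(np.load(f"{n}0.npz")); f=d["frame"]; hsv=cv2.cvtColor(f,cv2.COLOR_RGB2HSV)
    C=cloud(d)
    boxes={"top":{"bush":(428,227,14),"washer":(374,189,6),"retainer":(346,236,12)},"scene":{"bush":(210,245,14),"washer":(282,250,6),"retainer":(287,208,12)}}[n]
    for k,(u,v,h) in boxes.items():
        m=np.zeros(f.shape[:2],np.uint8); s=18
        sub=hsv[v-s:v+s,u-s:u+s]
        m[v-s:v+s,u-s:u+s]= ((sub[...,0]>15)&(sub[...,0]<30)&(sub[...,1]>120)&(sub[...,2]>150) if k=="retainer" else (sub[...,1]<70)&(sub[...,2]>110))*255
        cs,hi=cv2.findContours(m,cv2.RETR_CCOMP,cv2.CHAIN_APPROX_NONE)
        o=max(cs,key=cv2.contourArea); e=cv2.fitEllipse(o)
        W=onplane(d,o.reshape(-1,2),h); w=cv2.minEnclosingCircle(W[:,:2].astype(np.float32))
        top=C[m>0]; print(n,k,cv2.contourArea(o),np.round(e[0],1),"ell->",np.round(onplane(d,[e[0]],h/2)[0],1),"circ",np.round(w,1) if 0 else w,"z",np.percentile(top[:,2],[10,50,90]).round(1), "cloudmed",np.median(top,0).round(1))
    if n=="top":
        m=((hsv[...,0]>95)&(hsv[...,0]<125)&(hsv[...,1]>120)&(hsv[...,2]>80)); m[:, :250]=0;m[:,330:]=0;m[:170]=0;m[230:]=0
        m=m.astype(np.uint8); print("collar centroid",np.argwhere(m).mean(0)[::-1],m.sum())
        print(np.round(C[190:212,278:304,2]).astype(int))
E
```

```text
top bush 187.0 [427.8 226.8] ell-> [ 479.8 -265.3    7. ] circ ((479.0376281738281, -263.7509460449219), 21.810474395751953) z [-1.2 11.2 15.5] cloudmed [ 479.4 -265.5   11.2]
top washer 281.0 [374.2 189.3] ell-> [ 583.4 -126.1    3. ] circ ((582.7569580078125, -125.65953063964844), 26.712629318237305) z [1.  5.1 8. ] cloudmed [ 583.2 -125.7    5.1]
top retainer 207.0 [345.5 235.2] ell-> [461.8 -45.9   6. ] circ ((461.74981689453125, -45.51181411743164), 22.5538387298584) z [ 7.8 11.4 14.6] cloudmed [462.  -44.6  11.4]
collar centroid [289.79411765 201.52941176] 170
[[  14   13   10   31   32   32   31   32   12   10   43   43   44   41
    44   46   44   43   45   49   43   42   14   12   11   15]
 [  11   45   41   44   42   45   44   41   45   45   43   43   42   45
    44   47   46   43   44   45   46   45   30   14   12   11]
 [  43   46   43   44   45   43   45   44   48   65   63   65   61   41
    46   44   45   43   44   44   47   42   31   12   10   10]
 [  47   45   45   48   42   46   45   63   61   61   64   65   61   62
    62   63   45   47   40   46   43   40   36    
[... 2272 characters left out ...]
  46   46   42   45   47   19   14]
 [  14   43   45   44   44   44   43   50   48   48   46   42   48   45
    44   46   43   49   44   45   43   46   42   46   29   13]]
scene bush 182.5 [209.7 244.8] ell-> [ 482.8 -263.9    7. ] circ ((489.3617248535156, -265.58056640625), 24.187252044677734) z [ 3.5 12.1 14.4] cloudmed [ 485.2 -264.5   12.1]
scene washer 258.0 [281.8 250. ] ell-> [ 587.4 -124.6    3. ] circ ((589.0895385742188, -125.31299591064453), 25.93731117248535) z [3.3 5.3 7. ] cloudmed [ 589.8 -125.3    5.3]
scene retainer 116.0 [286.3 206. ] ell-> [461.8 -42.6   6. ] circ ((467.2340087890625, -45.19170379638672), 20.701335906982422) z [10.2 11.6 13.1] cloudmed [468.6 -46.2  11.6]
```

```bash
python3 - <<'E'
import cv2
for n,(u,v) in {"top":(340,210),"scene":(300,220)}.items():
    f=cv2.imread(f"pics/{n}0.png"); c=f[v-75:v+75,u-100:u+100]
    cv2.imwrite(f"pics/{n}0c.png",cv2.resize(c,None,fx=4,fy=4,interpolation=cv2.INTER_NEAREST))
E
```

```text
(no output)
```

View pics/top0c.png

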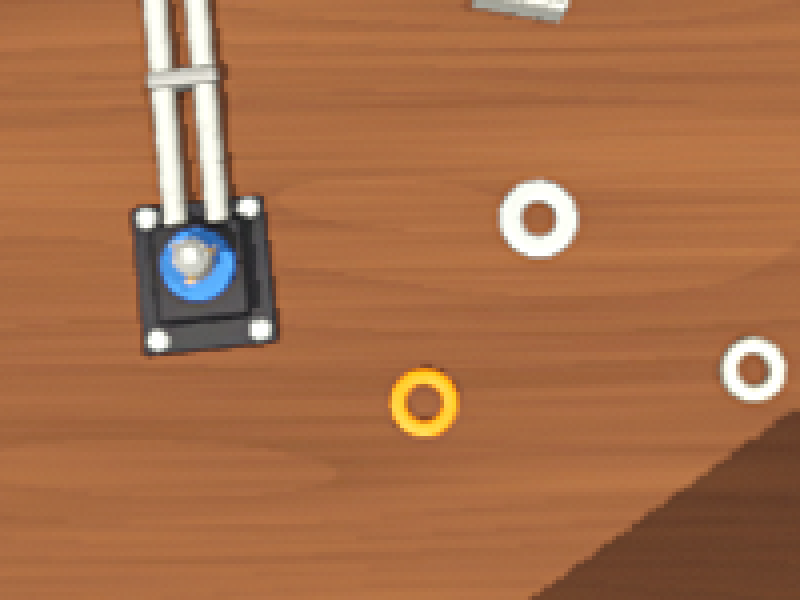

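View pics/scene0c.png

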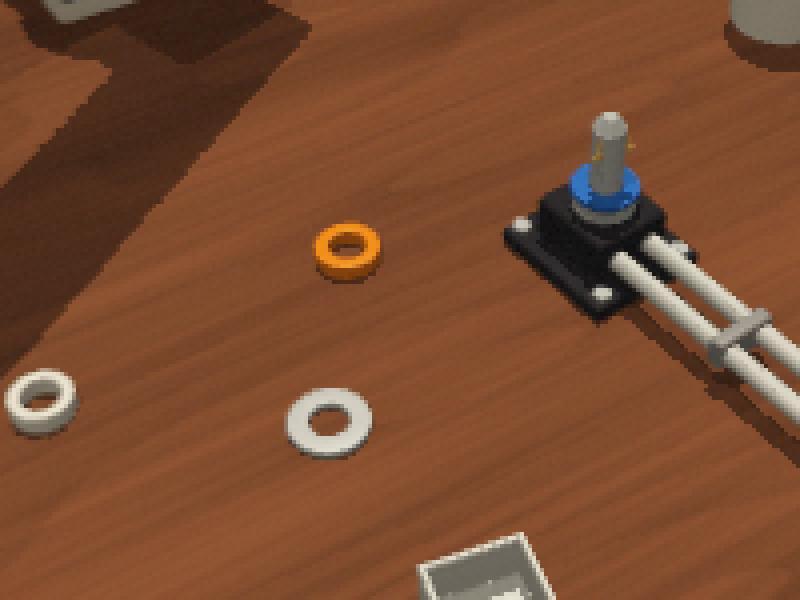

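The crops show the stud tip at top-view (287,197), sitting above the blue collar centred near (290,202). All three rings lie flat and clear of everything, and range data puts the collar top at z≈63. Next I measure the collar, stud and clamp axes more precisely.

```bash
python3 - <<'E'
from h import *
for n,(u0,v0,s) in {"top":(290,201,16),"scene":(352,190,16)}.items():
    d=dict(np.load(f"{n}0.npz")); hsv=cv2.cvtColor(d["frame"],cv2.COLOR_RGB2HSV); C=cloud(d)
    m=np.zeros(hsv.shape[:2],bool); sl=np.s_[v0-s:v0+s,u0-s:u0+s]
    h=hsv[sl]; m[sl]=(h[...,0]>95)&(h[...,0]<125)&(h[...,1]>120)&(h[...,2]>70)
    P=C[m]; print(n,"blue z",np.percentile(P[:,2],[10,50,90]).round(1))
    T=C[sl].reshape(-1,3); 
    k=(T[:,2]>60)&(T[:,2]<68)&(np.hypot(T[:,0]-560,T[:,1]-45)<60); print(n,"collar top z med",np.median(T[k,2]))
    hull=cv2.convexHull(np.argwhere(m)[:,::-1].astype(np.int32)).reshape(-1,2)
    W=onplane(d,hull,64)[:,:2].astype(np.float32); print(n,"collar circ",cv2.minEnclosingCircle(W), "ell", onplane(d,[cv2.fitEllipse(hull.astype(np.float32))[0]],64)[0].round(1))
    k=(T[:,2]>116)&(T[:,2]<135); print(n,"tip",k.sum(),T[k].mean(0).round(1),np.percentile(T[k,2],[50,80,95]).round(1))
    k=(T[:,2]>75)&(T[:,2]<112); print(n,"shaft",T[k].mean(0).round(1), T[k].min(0).round(1),T[k].max(0).round(1))
# rack arm direction via depth
d=dict(np.load("top0.npz")); C=cloud(d); r=C[112:185,268:305].reshape(-1,3); r=r[(r[:,2]>20)&(r[:,2]<50)]
c=r[:,:2].mean(0); u,s,vt=np.linalg.svd(r[:,:2]-c); print("arm",c,vt[0],np.degrees(np.arctan2(vt[0][1],vt[0][0])), r.min(0),r.max(0))
b=C[185:222,270:312].reshape(-1,3); b=b[(b[:,2]>40)&(b[:,2]<52)]; print("block",cv2.minAreaRect(b[:,:2].astype(np.float32)))
b=C[180:225,270:312].reshape(-1,3); b=b[(b[:,2]>6)&(b[:,2]<18)]; print("foot",cv2.minAreaRect(b[:,:2].astype(np.float32)))
E
```

```text
top blue z [46.6 62.6 65.2]
top collar top z med 62.99632662579211
top collar circ ((549.8358764648438, 98.0674057006836), 23.951560974121094) ell [550.   98.4  64. ]
top tip 25 [549.4  99.4 118.6] [118.2 119.9 121.5]
top shaft [546.9  97.1 102.2] [536.1  85.8  76.9] [559.3 109.8 111.9]
scene blue z [60.4 63.  64.6]
scene collar top z med 63.40449065731298
scene collar circ ((557.0257568359375, 97.3197250366211), 23.456493377685547) ell [557.7  97.4  64. ]
scene tip 13 [557.7  98.1 118.1] [118.7 119.6 120. ]
scene shaft [561.2  95.6  94.8] [547.9  86.8  75.3] [567.8 110.4 111.7]
arm [694.01639148 112.73615336] [-0.99555586 -0.09417288] -174.59628433731157 [596.83473857  85.05444963  21.18066921] [782.42960459 146.17394421  42.46114119]
block ((548.66650390625, 99.67019653320312), (63.82832717895508, 59.858211517333984), 5.5178542137146)
foot ((548.6605224609375, 99.86801147460938), (100.3949966430664, 90.23528289794922), 5.136855125427246)
```

{"fn": "move_arm", "kwargs": {"deltas": [[31,-18,8,0,0,0],[31,-18,8,0,0,0],[31,-18,8,0,0,0],[31,-18,8,0,0,0],[31,-18,8,0,0,0]], "hand": -1}}

```text
t: 0.57
ee_pos: [320.0, -457.3, 181.2]
orientation: [3.097, 0.5, -0.001]
ft_force: [0.0, -0.6, 0.8]
width: 88.0
```

{"fn": "move_arm", "kwargs": {"deltas": [[31,-18,8,0,0,0],[31,-18,8,0,0,0],[31,-18,8,0,0,0],[31,-18,8,0,0,0],[31,-18,8,0,0,0]]}}

```text
t: 0.98
ee_pos: [442.7, -315.7, 138.4]
orientation: [3.098, 0.498, -0.001]
ft_force: [0.4, 0.2, 0.6]
width: 87.9
```

```bash
cat > st.py <<'E'
import sys
from h import *
from workcell import ctrl
def show(target=None):
    o=ctrl.get_obs(); Rm=R.from_rotvec(o["orientation"]).as_matrix()
    print("t %.2f"%o["t"],"ee",o["ee_pos"].round(1),"F",o["ft_force"].round(1),"M",o["moment"].round(2),"w %.1f"%o["width"],"yaw %.3f"%np.arctan2(Rm[1,0],Rm[0,0]))
    # tilt fix: rotation (tool frame) making z point down keeping yaw
    y=np.arctan2(Rm[1,0],Rm[0,0]); D=R.from_euler("z",y).as_matrix()@np.diag([1,-1,-1.]); print("levelfix",R.from_matrix(Rm.T@D).as_rotvec().round(4))
    if target is not None: print("delta",to_tool(o,target).round(1))
    return o
if __name__=="__main__": show([float(a) for a in sys.argv[1:4]] if len(sys.argv)>3 else None)
E
python3 st.py 480 -265 120
```

```text
t 0.98 ee [ 442.7 -315.7  138.4] F [0.4 0.2 0.6] M [ 0.02 -0.    0.03] w 87.9 yaw 0.319
levelfix [0.0039 0.0013 0.    ]
delta [ 51.3 -36.6  18.2]
```

{"fn": "move_arm", "kwargs": {"deltas": [[26,-18,5,0,0,0],[26,-18,5,0,0,0],[0,0,0,0,0,0]]}}

```text
t: 1.23
ee_pos: [484.7, -257.8, 125.7]
orientation: [3.099, 0.505, -0.003]
ft_force: [0.2, 0.7, -0.8]
width: 87.8
```

```bash
python3 - <<'E'
from st import *
from workcell import eyes
show([480,-265,120])
d=eyes.get_image("wrist"); np.savez("w1.npz",**d); cv2.imwrite("pics/w1.png",d["frame"][:,:,::-1])
show()
E
```

```text
t 1.23 ee [ 484.7 -257.8  125.7] F [ 0.2  0.7 -0.8] M [-0.    0.04 -0.01] w 87.8 yaw 0.323
levelfix [0.0015 0.0021 0.    ]
delta [-6.7  5.3  5.7]
t 1.28 ee [ 483.6 -259.2  126. ] F [-1.1  0.1 -0.3] M [-0.05  0.01  0.07] w 87.9 yaw 0.323
levelfix [0.0019 0.0028 0.    ]
```

View pics/w1.png

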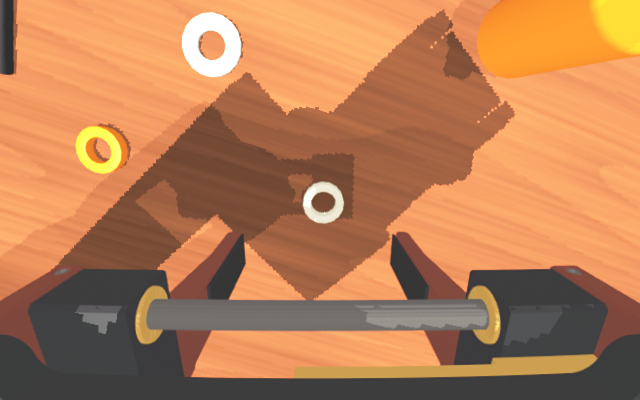

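The wrist view shows the bush at (323,202), the washer at (211,44) and the retainer at (101,149). The fingertips are near (242,240) and (395,240).

```bash
cat >> h.py <<'E'
def ring(d,u,v,s,kind,hz):
    hsv=cv2.cvtColor(d["frame"],cv2.COLOR_RGB2HSV); m=np.zeros(hsv.shape[:2],np.uint8)
    v1,u1=max(v-s,0),max(u-s,0); h=hsv[v1:v+s,u1:u+s]
    m[v1:v+s,u1:u+s]=((h[...,0]>14)&(h[...,0]<35)&(h[...,1]>(165 if kind=="o" else 120))&(h[...,2]>150) if kind=="o" else (h[...,1]<70)&(h[...,2]>110))*255
    cs,_=cv2.findContours(m,cv2.RETR_CCOMP,cv2.CHAIN_APPROX_NONE); cs=sorted(cs,key=cv2.contourArea)[::-1]
    out=[]
    for c in cs[:2]:
        e=cv2.fitEllipse(c); W=onplane(d,c.reshape(-1,2),hz); out.append((np.round(e[0],1),onplane(d,[e[0]],hz)[0].round(1),np.round(cv2.minEnclosingCircle(W[:,:2].astype(np.float32))[1],1)))
    C=cloud(d)[m>0]; z=C[:,2]
    return out,np.percentile(z,[10,50,90]).round(1),C[z>hz-3].mean(0).round(1)
E
python3 - <<'E'
from h import *
d=dict(np.load("w1.npz"))
print("bush",ring(d,323,202,28,"w",14)); print("washer",ring(d,211,44,40,"w",6)); print("ret",ring(d,101,149,35,"o",12))
C=cloud(d); print(C[100:120:5,300:400:20,2].round(1))
t=dict(np.load("top0.npz"));
E
```

```text
bush ([(array([322.9, 202.1]), array([ 483.2, -263.5,   14. ]), np.float64(20.9)), (array([322.7, 201.7]), array([ 483.5, -263.2,   14. ]), np.float64(12.3))], array([ 5.2, 14. , 15.1]), array([ 482.4, -263.9,   15.2]))
washer ([(array([211.3,  44.2]), array([ 586., -126.,    6.]), np.float64(26.3)), (array([211.5,  45. ]), array([ 585.5, -126.3,    6. ]), np.float64(12.6))], array([4.6, 6. , 7.1]), array([ 585.8, -126.8,    7.8]))
ret ([(array([ 98.4, 149.4]), array([464.7, -46.1,  12. ]), np.float64(22.4)), (array([100.2, 150.3]), array([464.3, -47.8,  12. ]), np.float64(20.9))], array([ 8.5, 11.7, 12.8]), array([463.8, -43.5,  12.8]))
[[ 0.4  1.   1.3  0.1 -0.5]
 [ 0.4 -0.4  1.3  0.4  1. ]
 [-0.   0.2  0.2  0.7 -0.1]
 [ 1.1 -0.1 -0.1 -1.6  2.1]]
```

{"fn": "move_arm", "kwargs": {"deltas": [[0,2,25,0,0,0],[0,2,25,0,0,0],[0,0,20,0,0,0],[0,0,10,0,0,0],[0,0,3,0,0,0]]}}

```text
t: 1.7
ee_pos: [485.3, -267.2, 42.6]
orientation: [3.094, 0.507, 0.002]
ft_force: [0.1, -0.5, 0.3]
width: 88.1
```

```bash
python3 - <<'E'
from st import *
from workcell import eyes
show([483.3,-263.4,3])
d=eyes.get_image("wrist"); np.savez("w2.npz",**d); cv2.imwrite("pics/w2.png",d["frame"][:,:,::-1])
show([483.3,-263.4,3])
E
```

```text
t 1.70 ee [ 485.3 -267.2   42.6] F [ 0.1 -0.5  0.3] M [-0.03  0.05 -0.04] w 88.1 yaw 0.325
levelfix [ 0.0067 -0.0001 -0.    ]
delta [-0.7 -4.5 39.5]
t 1.75 ee [ 485.1 -267.2   42.6] F [-0.5  0.8  0.3] M [0.03 0.07 0.03] w 88.4 yaw 0.325
levelfix [0.0064 0.0003 0.    ]
delta [-0.5 -4.4 39.6]
```

View pics/w2.png

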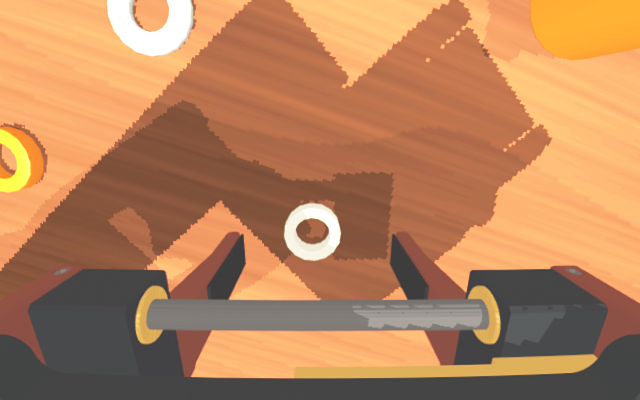

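The bush is centred at (312,231), slightly left of the midpoint between the fingers (318). Now I measure it once more and descend.

```bash
python3 - <<'E'
from st import *
d=dict(np.load("w2.npz")); r=ring(d,312,231,34,"w",14); print(r)
c=r[0][0][1]; show([c[0],c[1],3])
# where TCP projects in the wrist picture
o=ctrl.get_obs(); print(project(d,o["ee_pos"]), project(d,[c[0],c[1],14]))
E
```

```text
([(array([312. , 231.4]), array([ 483.8, -263.4,   14. ]), np.float64(21.3)), (array([312. , 230.6]), array([ 484.3, -263.2,   14. ]), np.float64(11.9))], array([ 5.6, 13.9, 15. ]), array([ 482.8, -263.8,   15.4]))
t 1.75 ee [ 485.1 -267.2   42.6] F [-0.5  0.8  0.3] M [0.03 0.07 0.03] w 88.4 yaw 0.325
levelfix [0.0064 0.0003 0.    ]
delta [ 0.  -4.2 39.6]
[[318.11473503 249.09272456]] [[311.95713125 231.41335867]]
```

{"fn": "move_arm", "kwargs": {"deltas": [[0,-2,12,0.006,0,0],[0,-2,12,0,0,0],[0,0,8,0,0,0],[0,0,4,0,0,0],[0,0,2,0,0,0]]}}

```text
t: 2.17
ee_pos: [484.8, -265.7, 4.1]
orientation: [3.098, 0.504, 0.005]
ft_force: [0.9, -0.9, 0.1]
width: 87.7
```

```bash
python3 st.py 484 -263.4 3
```

```text
t 2.17 ee [ 484.8 -265.7    4.1] F [ 0.9 -0.9  0.1] M [ 0.07 -0.02  0.  ] w 87.7 yaw 0.322
levelfix [ 0.0035 -0.0029 -0.    ]
delta [-0.1 -2.4  1.1]
```

{"fn": "move_arm", "kwargs": {"deltas": [[0,-2,0,0.003,-0.003,0],[0,0,0,0,0,0],[0,0,0,0,0,0],[0,0,0,0,0,0],[0,0,0,0,0,0]], "hand": 1}}

```text
t: 2.58
ee_pos: [484.7, -263.5, 4.4]
orientation: [3.1, 0.505, 0.0]
ft_force: [-0.6, 0.1, 0.2]
width: 58.1
```

{"fn": "move_arm", "kwargs": {"deltas": [[0,0,0,0,0,0],[0,0,0,0,0,0],[0,0,0,0,0,0]]}}

```text
t: 2.83
ee_pos: [485.3, -263.8, 5.2]
orientation: [3.099, 0.505, 0.002]
ft_force: [0.4, 0.5, -0.5]
width: 39.1
```

```bash
python3 st.py 484 -263.4 3
```

```text
t 2.83 ee [ 485.3 -263.8    5.2] F [ 0.4  0.5 -0.5] M [-0.01  0.01 -0.  ] w 39.1 yaw 0.323
levelfix [ 0.0019 -0.0011 -0.    ]
delta [-1.1 -0.8  2.2]
```

{"fn": "move_arm", "kwargs": {"deltas": [[0,0,-20,0,0,0],[0,0,-35,0,0,0],[5,-8,-35,0,0,0],[12,-20,-30,0,0,0],[17,-30,-20,0,0,0]]}}

```text
t: 3.25
ee_pos: [495.5, -198.9, 145.2]
orientation: [-3.098, -0.495, 0.011]
ft_force: [1.0, -0.1, -0.9]
width: 39.1
```

{"fn": "move_arm", "kwargs": {"deltas": [[18,-32,-5,0,0,0],[18,-32,0,0,0,0],[18,-32,0,0,0,0],[18,-32,0,0,0,0],[18,-32,0,0,0,0]]}}

```text
t: 3.67
ee_pos: [535.9, -14.2, 158.9]
orientation: [3.102, 0.486, 0.01]
ft_force: [0.7, 0.4, -1.5]
width: 39.0
```

```bash
python3 st.py 553 98.5 150
```

```text
t 3.67 ee [535.9 -14.2 158.9] F [ 0.7  0.4 -1.5] M [ 0.04  0.06 -0.01] w 39.0 yaw 0.311
levelfix [ 0.0024 -0.0061 -0.    ]
delta [  50.8 -102.1    9. ]
```

{"fn": "move_arm", "kwargs": {"deltas": [[0,-34,0,0,0,0],[0,-34,0,0,0,0],[0,-25,0,0,0,0],[0,-9,0,0.002,-0.006,0],[0,0,0,0,0,0]]}}

```text
t: 4.08
ee_pos: [504.5, 93.5, 159.6]
orientation: [-3.102, -0.497, -0.006]
ft_force: [-0.3, 0.3, -0.0]
width: 39.1
```

```bash
python3 - <<'E'
from st import *
from workcell import eyes
d=eyes.get_image("wrist"); np.savez("w3.npz",**d); cv2.imwrite("pics/w3.png",d["frame"][:,:,::-1])
show([553,98.5,150])
E
```

```text
t 4.13 ee [504.7  92.7 159.5] F [-0.4  0.3 -0.9] M [0.   0.   0.02] w 39.0 yaw 0.317
levelfix [ 0.0006 -0.0037 -0.    ]
delta [47.7  9.6  9.7]
```

View pics/w3.png

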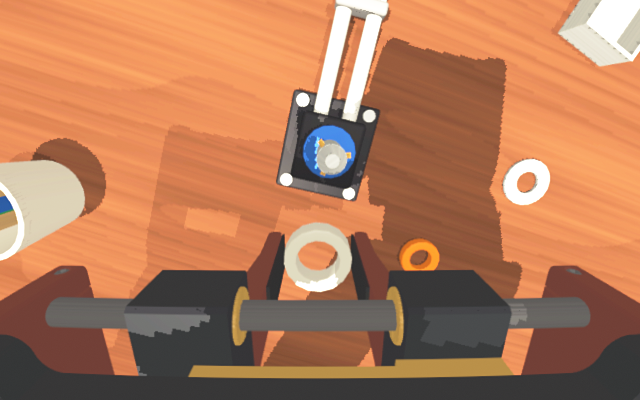

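The bush is held squarely at (318,257). The stud tip is at (332,160) above the blue collar at (330,152), and the clamp is unobstructed. Next I compute the stud axis and the held bush's offset in the same camera frame.

```bash
python3 - <<'E'
from st import *
d=dict(np.load("w3.npz")); C=cloud(d); hsv=cv2.cvtColor(d["frame"],cv2.COLOR_RGB2HSV)
sl=np.s_[120:185,295:365]; P=C[sl].reshape(-1,3)
k=(P[:,2]>117.5)&(P[:,2]<130); print("tip",k.sum(),P[k].mean(0).round(1),np.percentile(P[k,2],[50,90]).round(1))
k=(P[:,2]>113)&(P[:,2]<130); print("cone",k.sum(),P[k].mean(0).round(1), P[k][:,:2].min(0),P[k][:,:2].max(0))
m=np.zeros(hsv.shape[:2],np.uint8); h=hsv[sl]; m[sl]=(h[...,0]>95)&(h[...,0]<125)&(h[...,1]>110)&(h[...,2]>60)
B=C[m>0]; print("collar z",np.median(B[:,2])); hull=cv2.convexHull(np.argwhere(m)[:,::-1].astype(np.int32)).reshape(-1,2)
W=onplane(d,hull,64)[:,:2].astype(np.float32); print("collar",cv2.minEnclosingCircle(W),onplane(d,[cv2.fitEllipse(hull.astype(np.float32))[0]],64)[0].round(1))
# tip disc bright
cv2.imwrite("pics/w3c.png",cv2.resize(d["frame"][115:195,290:370,::-1],None,fx=7,fy=7,interpolation=cv2.INTER_NEAREST))
# held bush
s2=np.s_[220:295,280:356]; h=hsv[s2]; m=np.zeros(hsv.shape[:2],np.uint8); m[s2]=((h[...,1]<70)&(h[...,2]>110))*255
cs,_=cv2.findContours(m,cv2.RETR_CCOMP,cv2.CHAIN_APPROX_NONE); cs=sorted(cs,key=cv2.contourArea)[::-1]
Z=C[m>0][:,2]; print("bush z",np.percentile(Z,[5,50,90,98]))
o=ctrl.get_obs()
for c in cs[:2]:
    e=cv2.fitEllipse(c)
    for z in (o["ee_pos"][2]-5,o["ee_pos"][2]+9): print(e[0],e[1],"z",z.round(),onplane(d,[e[0]],z)[0].round(1))
E
```

```text
tip 270 [552.5  99.4 119.4] [119.5 120.6]
cone 544 [552.7  99.6 117.3] [542.75143264  89.81231307] [562.07669729 108.94507501]
collar z 63.84101965377167
collar ((552.2476806640625, 99.52091979980469), 23.2451114654541) [552.8  99.6  64. ]
bush z [157.96766687 168.27049189 169.26623548 169.80220717]
(317.43487548828125, 256.9676208496094) (67.16036224365234, 67.97319793701172) z 155.0 [496.8  91.6 154.5]
(317.43487548828125, 256.9676208496094) (67.16036224365234, 67.97319793701172) z 169.0 [503.4  93.8 168.5]
(317.2159118652344, 255.30816650390625) (30.610187530517578, 39.98543167114258) z 155.0 [497.8  92.1 154.5]
(317.2159118652344, 255.30816650390625) (30.610187530517578, 39.98543167114258) z 169.0 [504.4  94.2 168.5]
```

View pics/w3c.png

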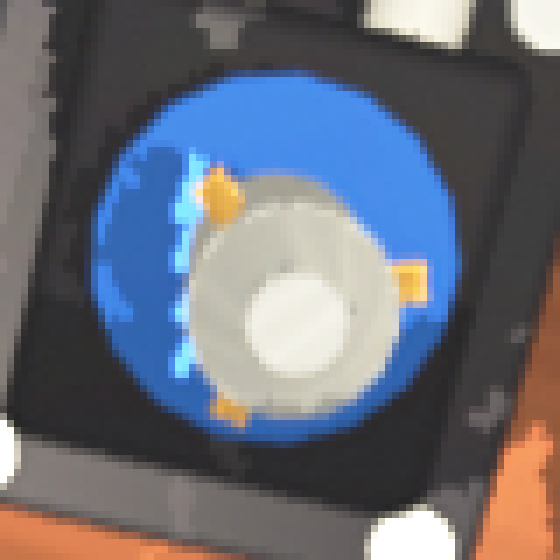

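The crop shows the three brass catches and the stud standing straight: tip (552.5,99.4), collar (552.6,99.6), z 63.8. I'll move over it now.

{"fn": "move_arm", "kwargs": {"deltas": [[20,4,5,0,0,0],[20,4,5,0,0,0],[7,1,5,0,0,0],[1,0,5,0,-0.003,0],[0,0,3,0,0,0]]}}

```text
t: 4.55
ee_pos: [556.0, 93.6, 136.1]
orientation: [3.101, 0.49, 0.002]
ft_force: [-0.0, -0.2, -1.0]
width: 38.9
```

```bash
python3 st.py 552.8 99 130
```

```text
t 4.55 ee [556.   93.6 136.1] F [-0.  -0.2 -1. ] M [-0.01 -0.02  0.04] w 38.9 yaw 0.314
levelfix [ 0.002  -0.0011 -0.    ]
delta [-1.4 -6.1  6. ]
```

{"fn": "move_arm", "kwargs": {"deltas": [[-1.2,-4,1,0,0,0],[0,-2,1,0.002,0,0],[0,0,1,0,0,0]]}}

```text
t: 4.8
ee_pos: [550.3, 97.2, 131.3]
orientation: [-3.104, -0.486, 0.005]
ft_force: [0.7, 0.8, -0.3]
width: 38.9
```

```bash
python3 - <<'E'
from st import *
from workcell import eyes
d=eyes.get_image("wrist"); np.savez("w4.npz",**d); cv2.imwrite("pics/w4.png",cv2.resize(d["frame"][120:310,210:430,::-1],None,fx=3,fy=3))
show([552.8,99,130])
E
```

```text
t 4.85 ee [550.1  97.1 131.2] F [ 0.4 -0.6 -0.7] M [ 0.02  0.06 -0.02] w 39.3 yaw 0.311
levelfix [-0.0006  0.0034 -0.    ]
delta [ 3.1 -1.   1.2]
```

View pics/w4.png

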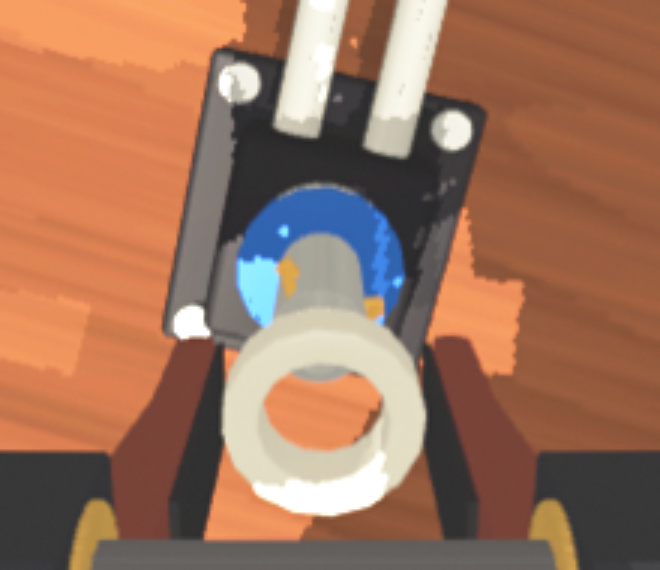

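The bush hangs just above and slightly behind the stud; the shaft is at crop (320,300) and the ring centre at (325,410). I correct forward and descend in small rows.

{"fn": "move_arm", "kwargs": {"deltas": [[3,-1,0,0,0.003,0],[0,0,2,0,0,0],[0,0,2,0,0,0]]}}

```text
t: 5.1
ee_pos: [552.5, 99.3, 127.8]
orientation: [-3.103, -0.487, -0.001]
ft_force: [-0.3, 0.2, -0.0]
width: 39.1
```

```bash
python3 st.py 552.8 99 115
```

```text
t 5.10 ee [552.5  99.3 127.8] F [-0.3  0.2 -0. ] M [-0.   -0.    0.01] w 39.1 yaw 0.312
levelfix [-0.0004 -0.0009  0.    ]
delta [ 0.2  0.4 12.8]
```

{"fn": "move_arm", "kwargs": {"deltas": [[0,0,4,0,0,0],[0,0,4,0,0,0],[0,0,3,0,0,0]]}}

```text
t: 5.35
ee_pos: [553.0, 99.6, 116.5]
orientation: [-3.103, -0.488, -0.004]
ft_force: [-0.1, 0.3, 1.5]
width: 38.9
```

{"fn": "move_arm", "kwargs": {"deltas": [[0,0,3,0,0,0],[0,0,2,0,0,0]]}}

```text
t: 5.52
ee_pos: [554.4, 99.9, 111.3]
orientation: [-3.103, -0.488, -0.008]
ft_force: [0.2, 0.4, 0.7]
width: 38.9
```

```bash
python3 st.py 552.8 99.4 110
```

```text
t 5.52 ee [554.4  99.9 111.3] F [0.2 0.4 0.7] M [ 0.02 -0.2   0.04] w 38.9 yaw 0.312
levelfix [ 0.0003 -0.0054 -0.    ]
delta [-1.6 -0.   1.3]
```

{"fn": "move_arm", "kwargs": {"deltas": [[-0.7,0,2,0,-0.005,0],[0,0,2,0,0,0]]}}

```text
t: 5.68
ee_pos: [554.6, 99.8, 107.1]
orientation: [3.103, 0.488, 0.003]
ft_force: [0.5, -0.3, 0.4]
width: 38.8
```

{"fn": "move_arm", "kwargs": {"deltas": [[0,0,2,0,0,0],[0,0,2,0,0,0]]}}

```text
t: 5.85
ee_pos: [554.6, 99.8, 102.7]
orientation: [3.103, 0.488, 0.002]
ft_force: [0.3, 0.7, 1.7]
width: 39.2
```

```bash
python3 st.py 552.8 99.4 110
```

```text
t 5.85 ee [554.6  99.8 102.7] F [0.3 0.7 1.7] M [ 0.06 -0.21  0.01] w 39.2 yaw 0.312
levelfix [ 0.0006 -0.0013 -0.    ]
delta [-1.8 -0.2 -7.3]
```

{"fn": "move_arm", "kwargs": {"deltas": [[0,0,2,0,0,0],[0,0,2,0,0,0],[0,0,2,0,0,0]]}}

```text
t: 6.1
ee_pos: [555.1, 99.9, 97.4]
orientation: [3.103, 0.488, 0.004]
ft_force: [0.3, -0.2, 1.1]
width: 38.8
```

{"fn": "move_arm", "kwargs": {"deltas": [[0,0,2,0,0,0],[0,0,2,0,0,0],[0,0,2,0,0,0]]}}

```text
t: 6.35
ee_pos: [554.6, 99.8, 90.5]
orientation: [3.103, 0.488, 0.002]
ft_force: [0.7, 0.1, 0.7]
width: 39.1
```

```bash
python3 st.py 552.8 99.4 69
```

```text
t 6.35 ee [554.6  99.8  90.5] F [0.7 0.1 0.7] M [ 0.02 -0.19 -0.04] w 39.1 yaw 0.312
levelfix [ 0.0004 -0.0015 -0.    ]
delta [-1.8 -0.1 21.5]
```

{"fn": "move_arm", "kwargs": {"deltas": [[0,0,3,0,0,0],[0,0,3,0,0,0],[0,0,3,0,0,0],[0,0,3,0,0,0]]}}

```text
t: 6.68
ee_pos: [554.6, 99.8, 77.0]
orientation: [3.103, 0.488, 0.002]
ft_force: [0.6, 0.9, 0.4]
width: 39.0
```

{"fn": "move_arm", "kwargs": {"deltas": [[0,0,2,0,0,0],[0,0,2,0,0,0]]}}

```text
t: 6.85
ee_pos: [554.6, 99.8, 72.1]
orientation: [3.103, 0.488, 0.002]
ft_force: [1.8, 1.8, -0.1]
width: 39.2
```

```bash
python3 - <<'E'
from st import *
from workcell import eyes
show([552.8,99.4,69])
d=eyes.get_image("scene"); cv2.imwrite("pics/s5.png",cv2.resize(d["frame"][120:260,270:430,::-1],None,fx=4,fy=4))
E
```

```text
t 6.85 ee [554.6  99.8  72.1] F [ 1.8  1.8 -0.1] M [ 0.01 -0.23  0.04] w 39.2 yaw 0.312
levelfix [ 0.0004 -0.0012 -0.    ]
delta [-1.8 -0.1  3.1]
```

View pics/s5.png

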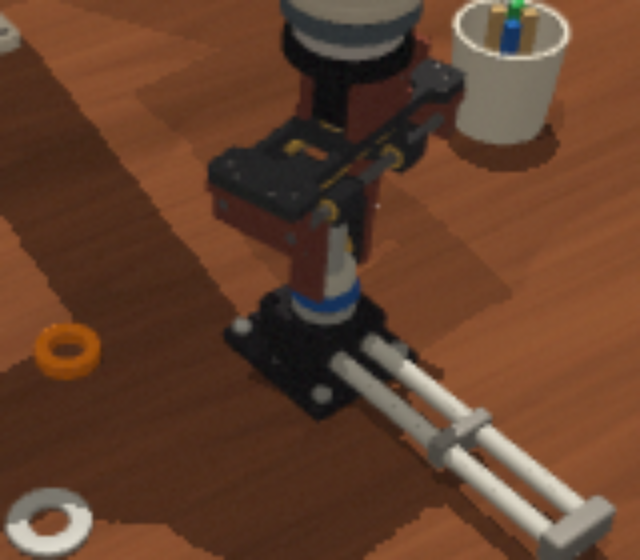

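The picture shows the fingers around the bush, nearly at the blue collar, with the stud inside. I continue by 1 mm steps until the spring is felt.

{"fn": "move_arm", "kwargs": {"deltas": [[-0.3,0,1,0,0,0],[0,0,1,0,0,0]]}}

```text
t: 7.07
ee_pos: [554.6, 99.8, 69.7]
orientation: [3.103, 0.488, 0.003]
ft_force: [0.6, -0.9, -0.3]
width: 39.0
```

{"fn": "move_arm", "kwargs": {"deltas": [[0,0,1,0,0,0]]}}

```text
t: 7.15
ee_pos: [554.6, 99.8, 68.6]
orientation: [3.103, 0.488, 0.003]
ft_force: [1.6, 0.1, 1.2]
width: 39.2
```

{"fn": "move_arm", "kwargs": {"deltas": [[0,0,1,0,0,0]]}}

```text
t: 7.23
ee_pos: [554.6, 99.8, 67.7]
orientation: [3.103, 0.488, 0.003]
ft_force: [0.3, 0.7, 3.6]
width: 39.1
```

Spring felt at TCP ≈68.3 mm, so the bush is on the collar. Now release.

{"fn": "move_arm", "kwargs": {"deltas": [[0,0,0,0,0,0],[0,0,0,0,0,0],[0,0,0,0,0,0],[0,0,-2,0,0,0],[0,0,-5,0,0,0]], "hand": -1}}

```text
t: 7.65
ee_pos: [551.9, 99.3, 73.5]
orientation: [3.103, 0.488, -0.006]
ft_force: [0.3, -0.1, 0.9]
width: 69.1
```

{"fn": "move_arm", "kwargs": {"deltas": [[0,0,-15,0,0,0],[0,0,-30,0,0,0],[0,0,-30,0,0,0],[0,0,-25,0,0,0]]}}

```text
t: 7.98
ee_pos: [547.7, 98.6, 172.7]
orientation: [3.103, 0.488, -0.027]
ft_force: [-0.1, 0.0, 0.4]
width: 87.6
```

```bash
python3 - <<'E'
from st import *
from workcell import eyes
show([585.8,-126,100])
d=eyes.get_image("wrist"); np.savez("w6.npz",**d); cv2.imwrite("pics/w6.png",d["frame"][:,:,::-1])
E
```

```text
t 7.98 ee [547.7  98.6 172.7] F [-0.1  0.   0.4] M [-0.02 -0.01  0.03] w 87.6 yaw 0.312
levelfix [-0.0023  0.0168 -0.    ]
delta [-31.5 225.6  72.7]
```

View pics/w6.png

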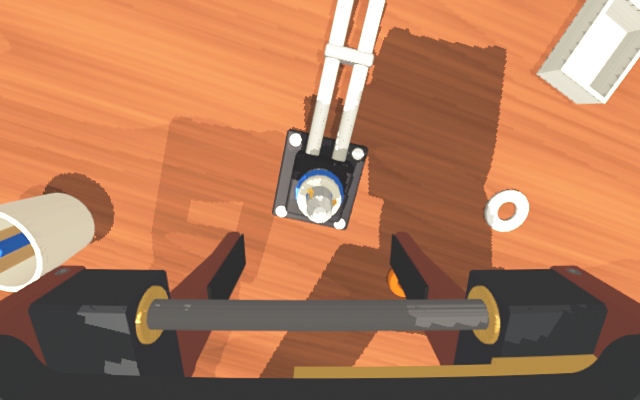

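The bush (around (320,192)) sits low on the stud around the shaft, with the blue collar visible beneath it. The washer is at (507,210), untouched. I check its height and go to the washer.

```bash
python3 - <<'E'
from h import *
d=dict(np.load("w6.npz")); C=cloud(d); hsv=cv2.cvtColor(d["frame"],cv2.COLOR_RGB2HSV)
P=C[165:225,290:350].reshape(-1,3); r=np.hypot(P[:,0]-552.6,P[:,1]-99.5)
for a,b in((14,19),(21,23)):
    k=(r>a)&(r<b); print(a,b,k.sum(),np.percentile(P[k,2],[20,50,80]).round(1))
print("washer",ring(d,507,210,36,"w",6))
E
```

```text
14 19 550 [72.5 77.4 78.2]
21 23 274 [45.2 62.9 64. ]
washer ([(array([506.2, 210.2]), array([ 586. , -123.9,    6. ]), np.float64(27.3)), (array([506.1, 210.4]), array([ 585.7, -124. ,    6. ]), np.float64(12.5))], array([3.9, 6.3, 7.3]), array([ 586.5, -122.9,    8. ]))
```

{"fn": "move_arm", "kwargs": {"deltas": [[-5,35,0,-0.002,0.017,0],[-5,37,3,0,0,0],[-5,38,8,0,0,0],[-5,38,10,0,0,0],[-5,38,10,0,0,0]]}}

```text
t: 8.45
ee_pos: [589.8, -84.3, 155.0]
orientation: [3.099, 0.507, 0.038]
ft_force: [0.2, 0.6, -0.8]
width: 87.6
```

```bash
python3 st.py 585.8 -126 80
```

```text
t 8.45 ee [589.8 -84.3 155. ] F [ 0.2  0.6 -0.8] M [0.02 0.06 0.02] w 87.6 yaw 0.324
levelfix [ 0.0045 -0.0236 -0.0001]
delta [-18.8  37.9  74.8]
```

{"fn": "move_arm", "kwargs": {"deltas": [[-8,16,15,0.004,-0.023,0],[-8,16,20,0,0,0],[-2,5,15,0,0,0],[0,1,8,0,0,0],[0,0,2,0,0,0]]}}

```text
t: 8.87
ee_pos: [586.3, -137.0, 93.4]
orientation: [3.1, 0.493, 0.005]
ft_force: [-0.4, 0.3, 0.5]
width: 87.4
```

```bash
python3 - <<'E'
from st import *
from workcell import eyes
d=eyes.get_image("wrist"); np.savez("w7.npz",**d); cv2.imwrite("pics/w7.png",d["frame"][:,:,::-1])
o=show([585.8,-125.5,4])
p=project(d,[[586,-125.5,6]])[0].astype(int); print(p)
print(ring(d,int(p[0]),int(p[1]),45,"w",6))
E
```

```text
t 8.92 ee [ 586.3 -136.6   93.6] F [-0.5  0.9 -0.4] M [ 0.02  0.08 -0.03] w 88.1 yaw 0.316
levelfix [ 0.0031 -0.0023 -0.    ]
delta [  2.8 -11.   89.5]
[305 203]
([(array([305.1, 202. ]), array([ 586.9, -125.1,    6. ]), np.float64(26.0)), (array([305. , 202.5]), array([ 586.5, -125.2,    6. ]), np.float64(12.7))], array([5. , 6.3, 7.2]), array([ 587.1, -125.2,    8. ]))
```

View pics/w7.png

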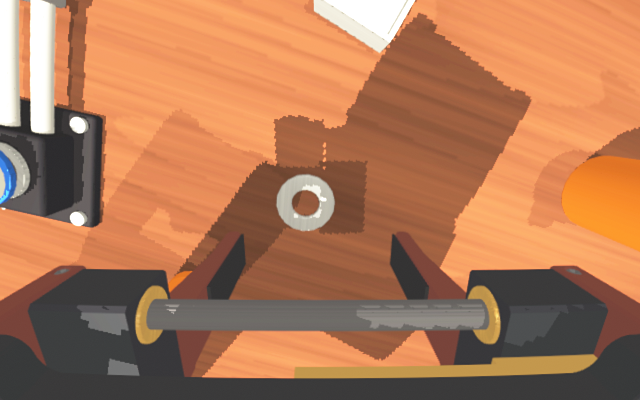

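The washer is at (305,202) with both fingers clear of it. Descending.

{"fn": "move_arm", "kwargs": {"deltas": [[1.5,-5,25,0.003,-0.002,0],[1,-4,25,0,0,0],[0,-1,18,0,0,0],[0,0,8,0,0,0],[0,0,2,0,0,0]]}}

```text
t: 9.33
ee_pos: [590.6, -123.1, 18.8]
orientation: [3.098, 0.5, 0.014]
ft_force: [0.0, 0.4, -0.5]
width: 87.9
```

```bash
python3 st.py 586.6 -125.2 2
```

```text
t 9.33 ee [ 590.6 -123.1   18.8] F [ 0.   0.4 -0.5] M [0.01 0.06 0.06] w 87.9 yaw 0.320
levelfix [ 0.0046 -0.0085 -0.    ]
delta [-4.6  0.7 16.8]
```

{"fn": "move_arm", "kwargs": {"deltas": [[-2.5,0.5,6,0.004,-0.008,0],[-1,0,5,0,0,0],[0,0,2,0,0,0],[0,0,1,0,0,0]]}}

```text
t: 9.67
ee_pos: [589.6, -123.9, 7.0]
orientation: [3.099, 0.504, 0.006]
ft_force: [-0.6, 0.1, -0.3]
width: 88.0
```

```bash
python3 st.py 586.6 -125.2 2.5
```

```text
t 9.67 ee [ 589.6 -123.9    7. ] F [-0.6  0.1 -0.3] M [ 0.   -0.08 -0.01] w 88.0 yaw 0.322
levelfix [ 0.0024 -0.0034 -0.    ]
delta [-3.3  0.2  4.5]
```

{"fn": "move_arm", "kwargs": {"deltas": [[-2.5,0,2.5,0.002,-0.003,0],[-1,0,1.5,0,0,0],[0,0,0,0,0,0]]}}

```text
t: 9.92
ee_pos: [586.9, -125.6, 3.9]
orientation: [3.1, 0.503, 0.003]
ft_force: [-0.4, -0.5, 0.4]
width: 87.9
```

```bash
python3 - <<'E'
from st import *
from workcell import eyes
d=eyes.get_image("wrist"); np.savez("w8.npz",**d); cv2.imwrite("pics/w8.png",d["frame"][:,:,::-1])
p=project(d,[[586.6,-125.2,6]])[0].astype(int)
r=ring(d,int(p[0]),int(p[1]),50,"w",6); print(r); show([586.6,-125.2,2.5])
E
```

```text
([(array([317.4, 249.1]), array([ 587.5, -124.8,    6. ]), np.float64(26.2)), (array([317.3, 249.6]), array([ 587.1, -124.9,    6. ]), np.float64(12.4))], array([4.9, 6.2, 7. ]), array([ 587.5, -124.8,    6.6]))
t 9.97 ee [ 587.  -125.6    4. ] F [0.7 0.3 0.7] M [ 0.02  0.01 -0.02] w 87.9 yaw 0.322
levelfix [ 0.0014 -0.0021 -0.    ]
delta [-0.2 -0.5  1.5]
```

{"fn": "move_arm", "kwargs": {"deltas": [[0,-0.3,1.5,0,0,0],[0,0,0.7,0,0,0],[0,0,0.3,0,0,0]], "hand": 0.1}}

```text
t: 10.22
ee_pos: [587.2, -125.6, 1.8]
orientation: [3.1, 0.503, 0.005]
ft_force: [0.1, 0.5, -0.3]
width: 71.4
```

{"fn": "move_arm", "kwargs": {"deltas": [[0,0,0,0,0,0],[0,0,0,0,0,0],[0,0,0,0,0,0],[0,0,0,0,0,0]], "hand": 1}}

```text
t: 10.55
ee_pos: [587.2, -125.6, 1.8]
orientation: [3.1, 0.503, 0.005]
ft_force: [-1.1, -0.1, 1.4]
width: 50.7
```

```bash
python3 st.py 553.5 99.5 145
```

```text
t 10.55 ee [ 587.2 -125.6    1.8] F [-1.1 -0.1  1.4] M [-0.    0.02  0.04] w 50.7 yaw 0.322
levelfix [ 0.0019 -0.0029 -0.    ]
delta [  39.6 -224.  -143.5]
```

{"fn": "move_arm", "kwargs": {"deltas": [[0,0,-15,0,0,0],[0,0,-35,0,0,0],[0,-8,-37,0,0,0],[3,-22,-30,0,0,0],[4,-32,-15,0,0,0]]}}

```text
t: 10.97
ee_pos: [571.3, -66.5, 133.1]
orientation: [-3.101, -0.494, 0.01]
ft_force: [1.2, 0.9, -0.5]
width: 50.7
```

{"fn": "move_arm", "kwargs": {"deltas": [[4,-36,-3,0,0,0],[4,-36,0,0,0,0],[4,-36,0,0,0,0],[4,-25,0,0,0,0]]}}

```text
t: 11.3
ee_pos: [547.0, 69.1, 143.0]
orientation: [-3.103, -0.487, -0.008]
ft_force: [-0.8, 0.9, -1.2]
width: 50.4
```

```bash
python3 st.py 553.5 99.5 140
```

```text
t 11.30 ee [547.   69.1 143. ] F [-0.8  0.9 -1.2] M [ 0.05  0.02 -0.03] w 50.4 yaw 0.312
levelfix [ 0.0006 -0.005  -0.    ]
delta [ 15.5 -26.9   3.1]
```

{"fn": "move_arm", "kwargs": {"deltas": [[7,-14,0,0,-0.005,0],[5,-9,0,0,0,0],[1,-2,1,0,0,0],[0,0,1,0,0,0]]}}

```text
t: 11.63
ee_pos: [550.2, 103.4, 141.5]
orientation: [3.102, 0.498, 0.001]
ft_force: [-0.2, 0.5, -1.4]
width: 50.4
```

```bash
python3 st.py 553 99.6 130
```

```text
t 11.63 ee [550.2 103.4 141.5] F [-0.2  0.5 -1.4] M [-0.01  0.01  0.04] w 50.4 yaw 0.318
levelfix [ 0.0001 -0.0005 -0.    ]
delta [ 1.5  4.5 11.5]
```

{"fn": "move_arm", "kwargs": {"deltas": [[1,3.5,4,0,0,0],[0.5,1,4,0,0,0],[0,0,2,0,0,0]]}}

```text
t: 11.88
ee_pos: [553.5, 96.9, 130.4]
orientation: [3.102, 0.495, 0.001]
ft_force: [0.2, 0.3, -0.5]
width: 50.6
```

```bash
python3 - <<'E'
from st import *
from workcell import eyes
d=eyes.get_image("wrist"); np.savez("w9.npz",**d); cv2.imwrite("pics/w9.png",cv2.resize(d["frame"][120:310,210:430,::-1],None,fx=3,fy=3))
o=show([553,99.6,120])
P=cloud(d)[215:300,265:370].reshape(-1,3); z=o["ee_pos"][2]; k=(P[:,2]>z+1.5)&(P[:,2]<z+8)&(np.hypot(P[:,0]-o["ee_pos"][0],P[:,1]-o["ee_pos"][1])<30); print(k.sum(),cv2.minEnclosingCircle(P[k][:,:2].astype(np.float32)), P[k].mean(0))
E
```

```text
t 11.93 ee [553.2  96.8 130. ] F [ 0.6  0.1 -1.6] M [-0.08  0.01 -0.02] w 50.7 yaw 0.316
levelfix [0.0005 0.0005 0.    ]
delta [ 0.7 -2.7 10. ]
4293 ((555.3927001953125, 97.47760772705078), 29.13778305053711) [553.32436366  97.39103082 134.78344131]
```

View pics/w9.png

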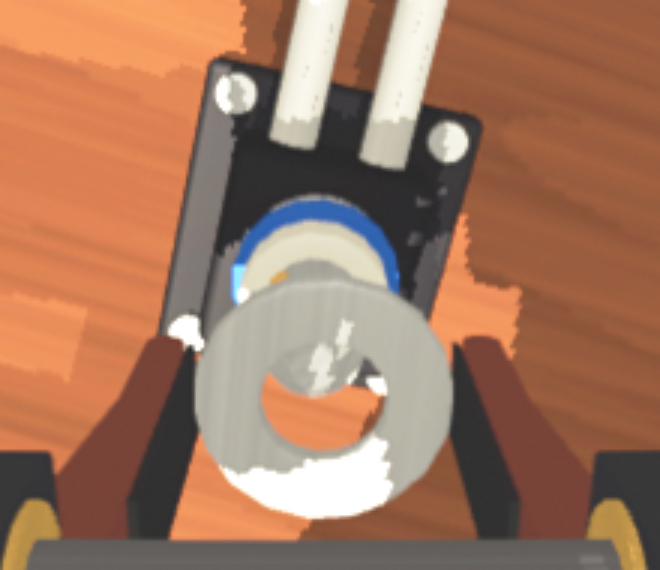

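The washer is held level, and the stud tip is visible through its bore at crop (318,375). The bush sits white on the blue collar below. I correct 2.7 mm sideways and lower.

{"fn": "move_arm", "kwargs": {"deltas": [[0.7,-2,0,0,0,0],[0,-0.5,2,0,0,0],[0,0,2,0,0,0]]}}

```text
t: 12.18
ee_pos: [553.1, 97.6, 125.3]
orientation: [3.103, 0.49, -0.002]
ft_force: [-0.3, 0.3, -0.7]
width: 50.1
```

```bash
python3 st.py 553 99.6 120
```

```text
t 12.18 ee [553.1  97.6 125.3] F [-0.3  0.3 -0.7] M [-0.02 -0.    0.02] w 50.1 yaw 0.313
levelfix [0.0004 0.0014 0.    ]
delta [ 0.5 -2.   5.3]
```

{"fn": "move_arm", "kwargs": {"deltas": [[0.5,-2,1,0,0,0],[0,-0.5,2,0,0,0],[0,0,3,0,0,0]]}}

```text
t: 12.43
ee_pos: [553.0, 100.1, 118.9]
orientation: [3.103, 0.489, -0.001]
ft_force: [-0.2, -0.8, -1.6]
width: 50.5
```

```bash
python3 st.py 553 99.6 112
```

```text
t 12.43 ee [553.  100.1 118.9] F [-0.2 -0.8 -1.6] M [-0.06  0.07 -0.  ] w 50.5 yaw 0.313
levelfix [0.0005 0.001  0.    ]
delta [-0.1  0.5  6.9]
```

{"fn": "move_arm", "kwargs": {"deltas": [[0,0,4,0,0,0],[0,0,3,0,0,0],[0,0,3,0,0,0],[0,0,2,0,0,0]]}}

```text
t: 12.77
ee_pos: [552.9, 100.4, 105.5]
orientation: [3.102, 0.49, -0.001]
ft_force: [0.6, -0.8, -0.4]
width: 50.5
```

{"fn": "move_arm", "kwargs": {"deltas": [[0,0,2,0,0,0],[0,0,2,0,0,0]]}}

```text
t: 12.93
ee_pos: [553.2, 100.4, 101.1]
orientation: [3.102, 0.49, -0.0]
ft_force: [0.3, -1.0, 0.4]
width: 50.5
```

{"fn": "move_arm", "kwargs": {"deltas": [[0,0,2,0,0,0],[0,0,2,0,0,0]]}}

```text
t: 13.1
ee_pos: [553.8, 100.4, 97.4]
orientation: [3.102, 0.49, 0.001]
ft_force: [-5.1, -1.2, 18.3]
width: 50.5
```

```bash
python3 st.py 553 99.6 80
```

```text
t 13.10 ee [553.8 100.4  97.4] F [-5.1 -1.2 18.3] M [-0.22  0.56 -0.02] w 50.5 yaw 0.314
levelfix [ 0.0011 -0.0007 -0.    ]
delta [-1.   0.5 17.4]
```

The force jumped to 18 N with −5 N along x, so the washer is sitting off-centre on the catches. I back off slightly and shift to −x.

{"fn": "move_arm", "kwargs": {"deltas": [[-0.8,0.3,-1,0,0,0],[-0.8,0,0,0,0,0]]}}

```text
t: 13.27
ee_pos: [552.9, 99.7, 98.5]
orientation: [3.102, 0.49, 0.003]
ft_force: [1.3, -1.0, 0.6]
width: 50.4
```

```bash
python3 st.py 553 99.6 80
```

```text
t 13.27 ee [552.9  99.7  98.5] F [ 1.3 -1.   0.6] M [-0.08 -0.17 -0.04] w 50.4 yaw 0.314
levelfix [ 0.0012 -0.0019 -0.    ]
delta [-0.   0.1 18.5]
```

{"fn": "move_arm", "kwargs": {"deltas": [[0,0,1,0,0,0]]}}

```text
t: 13.35
ee_pos: [553.1, 99.8, 97.9]
orientation: [3.102, 0.49, 0.004]
ft_force: [-1.5, -0.9, 7.8]
width: 50.7
```

{"fn": "move_arm", "kwargs": {"deltas": [[0,0,1,0,0,0]]}}

```text
t: 13.43
ee_pos: [553.4, 99.8, 97.5]
orientation: [3.102, 0.49, 0.005]
ft_force: [-2.9, -0.0, 11.6]
width: 50.4
```

```bash
python3 st.py 553 99.6 80
```

```text
t 13.43 ee [553.4  99.8  97.5] F [-2.9 -0.  11.6] M [-0.16  0.51  0.02] w 50.4 yaw 0.313
levelfix [ 0.0014 -0.003  -0.    ]
delta [-0.5  0.  17.5]
```

```bash
python3 - <<'E'
from st import *
from workcell import eyes
d=eyes.get_image("wrist"); np.savez("w10.npz",**d); cv2.imwrite("pics/w10.png",cv2.resize(d["frame"][120:310,210:430,::-1],None,fx=3,fy=3))
s=eyes.get_image("scene"); cv2.imwrite("pics/s10.png",cv2.resize(s["frame"][120:260,270:430,::-1],None,fx=4,fy=4))
o=show()
e=o["ee_pos"]; P=cloud(d)[215:300,250:385].reshape(-1,3); r=np.hypot(P[:,0]-e[0],P[:,1]-e[1]); k=(r>14)&(r<24)&(abs(P[:,2]-e[2]-4)<6)
A=np.c_[P[k][:,:2]-e[:2],np.ones(k.sum())]; print(k.sum(),np.linalg.lstsq(A,P[k][:,2]-e[2],rcond=None)[0])
E
```

```text
t 13.53 ee [553.4  99.8  97.6] F [-1.6 -0.6  8.1] M [-0.11  0.29 -0.02] w 50.6 yaw 0.313
levelfix [ 0.0014 -0.0032 -0.    ]
3054 [-6.47491669e-03 -8.49246779e-04  4.58420189e+00]
```

View pics/w10.png

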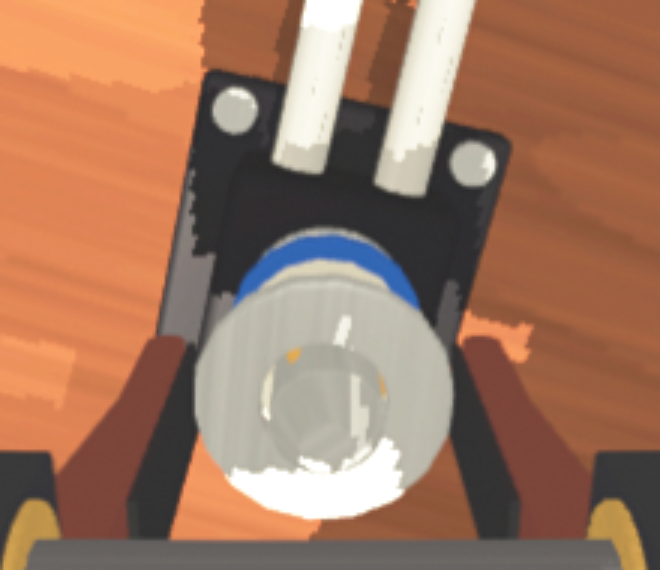

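View pics/s10.png

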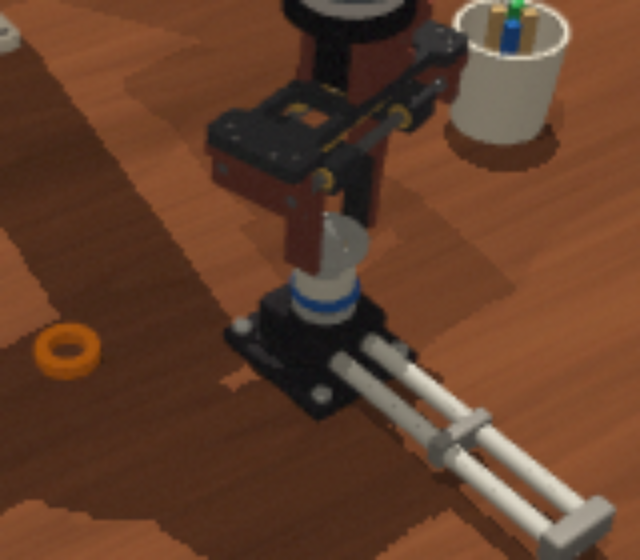

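The wrist view shows the washer level (fitted slope under 0.4°), the stud inside the bore, and catches at crop (293,355) and (383,385). The scene view shows the washer over the bush. Tool force points −x, so I lift slightly, shift to −x, and press again with −x bias.

{"fn": "move_arm", "kwargs": {"deltas": [[-1,0,-1,0,0,0],[-1,0,0,0,0,0]]}}

```text
t: 13.7
ee_pos: [552.2, 99.3, 98.9]
orientation: [3.102, 0.49, 0.008]
ft_force: [3.6, 1.2, -0.1]
width: 50.2
```

{"fn": "move_arm", "kwargs": {"deltas": [[-0.5,0,1,0,0,0]]}}

```text
t: 13.78
ee_pos: [552.3, 99.3, 98.2]
orientation: [3.102, 0.49, 0.011]
ft_force: [1.4, 0.5, 3.3]
width: 50.9
```

```bash
python3 st.py 553 99.6 80
```

```text
t 13.78 ee [552.3  99.3  98.2] F [1.4 0.5 3.3] M [ 0.12 -0.23  0.04] w 50.9 yaw 0.313
levelfix [ 0.0017 -0.0066 -0.    ]
delta [ 0.6 -0.1 18.2]
```

{"fn": "move_arm", "kwargs": {"deltas": [[0.2,0,1.2,0.001,-0.005,0]]}}

```text
t: 13.87
ee_pos: [552.6, 99.4, 97.5]
orientation: [3.103, 0.49, 0.003]
ft_force: [-2.6, 0.0, 13.4]
width: 50.4
```

{"fn": "move_arm", "kwargs": {"deltas": [[-0.3,0,1.5,0,0,0]]}}

```text
t: 13.95
ee_pos: [553.1, 99.4, 97.1]
orientation: [3.103, 0.49, 0.005]
ft_force: [1.8, -0.1, 3.6]
width: 50.8
```

```bash
python3 st.py 553 99.6 80
```

```text
t 13.95 ee [553.1  99.4  97.1] F [ 1.8 -0.1  3.6] M [-0.02 -0.14  0.02] w 50.8 yaw 0.313
levelfix [ 0.0009 -0.0031 -0.    ]
delta [-0.1 -0.2 17.1]
```

{"fn": "move_arm", "kwargs": {"deltas": [[-0.3,0,1.5,0,0,0]]}}

```text
t: 14.03
ee_pos: [553.2, 99.5, 96.1]
orientation: [3.103, 0.49, 0.006]
ft_force: [0.1, -0.1, 5.8]
width: 50.7
```

{"fn": "move_arm", "kwargs": {"deltas": [[-0.3,0,1.5,0,0,0]]}}

```text
t: 14.12
ee_pos: [553.0, 99.4, 94.7]
orientation: [3.103, 0.49, 0.006]
ft_force: [-0.1, -0.2, -0.4]
width: 50.6
```

```bash
cat > wt.py <<'E'
from st import *
from workcell import eyes
import sys
d=eyes.get_image("wrist"); o=show()
if len(sys.argv)>1: np.savez(sys.argv[1]+".npz",**d); cv2.imwrite(f"pics/{sys.argv[1]}.png",cv2.resize(d["frame"][120:310,210:430,::-1],None,fx=3,fy=3))
e=o["ee_pos"]; P=cloud(d)[205:305,240:395].reshape(-1,3); r=np.hypot(P[:,0]-e[0],P[:,1]-e[1]); k=(r>14)&(r<22)&(abs(P[:,2]-e[2]-4)<14)
zz=np.median(P[k][:,2]); k&=abs(P[:,2]-zz)<2.5
A=np.c_[P[k][:,:2]-e[:2],np.ones(k.sum())]; print("ring top plane rel TCP",k.sum(),np.linalg.lstsq(A,P[k][:,2]-e[2],rcond=None)[0].round(4),"z",zz)
E
python3 wt.py
```

```text
t 14.17 ee [552.7  99.3  94.2] F [0.7 1.  0.4] M [ 0.03 -0.13  0.01] w 50.7 yaw 0.313
levelfix [ 0.0009 -0.0033 -0.    ]
ring top plane rel TCP 2206 [1.2000e-03 1.9000e-03 5.0423e+00] z 99.29123934164686
```

Force has dropped to zero and the washer sits just at the catches' underside. Continue down.

{"fn": "move_arm", "kwargs": {"deltas": [[0,0,2,0,0,0],[0,0,2,0,0,0],[0,0,2,0,0,0]]}}

```text
t: 14.42
ee_pos: [552.3, 99.3, 87.3]
orientation: [3.103, 0.49, 0.004]
ft_force: [1.1, 1.1, -0.0]
width: 50.6
```

{"fn": "move_arm", "kwargs": {"deltas": [[0,0,2,0,0,0],[0,0,2,0,0,0]]}}

```text
t: 14.58
ee_pos: [552.3, 99.3, 82.5]
orientation: [3.103, 0.49, 0.004]
ft_force: [1.4, -0.2, -0.5]
width: 50.3
```

```bash
python3 wt.py
```

```text
t 14.63 ee [552.2  99.3  82.1] F [ 1.1 -0.6 -1. ] M [ 0.08 -0.37 -0.04] w 50.3 yaw 0.313
levelfix [ 0.0006 -0.0021 -0.    ]
ring top plane rel TCP 1787 [1.4800e-02 4.7000e-03 4.9479e+00] z 87.16561692523238
```

{"fn": "move_arm", "kwargs": {"deltas": [[0.4,0,1.5,0,0,0],[0,0,1,0,0,0]]}}

```text
t: 14.8
ee_pos: [552.3, 99.3, 79.0]
orientation: [3.103, 0.49, 0.002]
ft_force: [1.8, 0.1, 1.6]
width: 50.8
```

{"fn": "move_arm", "kwargs": {"deltas": [[0,0,1,0,0,0]]}}

```text
t: 14.88
ee_pos: [552.4, 99.3, 78.0]
orientation: [3.103, 0.49, 0.002]
ft_force: [0.7, 0.3, 4.3]
width: 50.7
```

{"fn": "move_arm", "kwargs": {"deltas": [[0,0,0.7,0,0,0]]}}

```text
t: 14.97
ee_pos: [552.4, 99.3, 77.5]
orientation: [3.103, 0.49, 0.002]
ft_force: [-1.1, 0.0, 5.2]
width: 50.5
```

The washer is on the bush (5 N from the spring). Release and retreat.

{"fn": "move_arm", "kwargs": {"deltas": [[0,0,0,0,0,0],[0,0,0,0,0,0],[0,0,0,0,0,0],[0,0,-1,0,0,0],[0,0,-4,0,0,0]], "hand": -1}}

```text
t: 15.38
ee_pos: [550.4, 99.1, 81.5]
orientation: [3.103, 0.49, -0.005]
ft_force: [-0.1, 0.3, -0.5]
width: 80.3
```

{"fn": "move_arm", "kwargs": {"deltas": [[0,0,-15,0,0,0],[0,0,-30,0,0,0],[0,0,-30,0,0,0],[0,0,-15,0,0,0]]}}

```text
t: 15.72
ee_pos: [547.2, 98.5, 171.3]
orientation: [3.103, 0.49, -0.021]
ft_force: [0.8, 1.0, 0.3]
width: 87.8
```

```bash
python3 - <<'E'
from st import *
from workcell import eyes
show([464.5,-46,100])
d=eyes.get_image("wrist"); np.savez("w11.npz",**d); cv2.imwrite("pics/w11.png",d["frame"][:,:,::-1])
C=cloud(d); P=C.reshape(-1,3); r=np.hypot(P[:,0]-552.8,P[:,1]-99.5)
for a,b in((15,19),(21,25)):
    k=(r>a)&(r<b)&(P[:,2]>30)&(P[:,2]<130); print(a,b,k.sum(),np.percentile(P[k,2],[20,50,80]).round(1))
E
```

```text
t 15.72 ee [547.2  98.5 171.3] F [0.8 1.  0.3] M [-0.01 -0.03 -0.04] w 87.8 yaw 0.313
levelfix [-0.0017  0.0131 -0.    ]
delta [-122.3  112.1   72.7]
15 19 399 [83.4 83.9 84.5]
21 25 966 [46.  83.3 84.1]
```

View pics/w11.png

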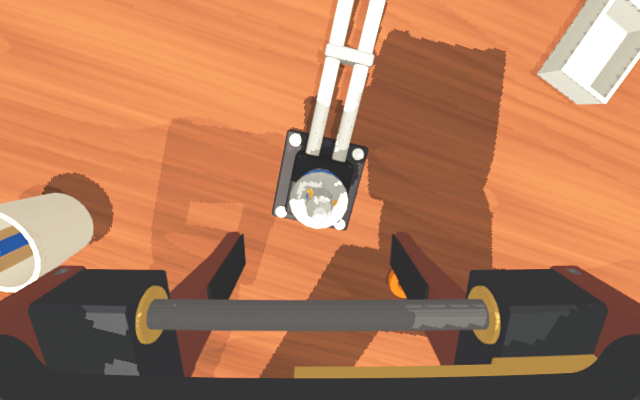

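The washer is on the bush at (320,198); its top reads z=83.9, as expected (63.7+20). Now the retainer.

{"fn": "move_arm", "kwargs": {"deltas": [[-25,23,0,-0.002,0.013,0],[-25,23,5,0,0,0],[-25,23,10,0,0,0],[-22,20,15,0,0,0],[-12,10,20,0,0,0]]}}

```text
t: 16.18
ee_pos: [480.5, -29.8, 127.7]
orientation: [3.099, 0.501, 0.035]
ft_force: [-0.4, 0.1, -0.4]
width: 88.0
```

{"fn": "move_arm", "kwargs": {"deltas": [[-2,2,10,0,0,0],[0,0,3,0,0,0]]}}

```text
t: 16.35
ee_pos: [474.8, -35.0, 111.4]
orientation: [3.101, 0.495, 0.026]
ft_force: [0.7, 0.9, 1.1]
width: 87.6
```

```bash
python3 - <<'E'
from st import *
from workcell import eyes
d=eyes.get_image("wrist"); np.savez("w12.npz",**d); cv2.imwrite("pics/w12.png",d["frame"][:,:,::-1])
p=project(d,[[464.5,-46,12]])[0].astype(int); print(p)
try: print(ring(d,int(p[0]),int(p[1]),45,"o",12))
except Exception as e: print(e)
show([464.5,-46,3])
E
```

```text
[325 217]
([(array([320.5, 233.6]), array([448.2, -46.7,  12. ]), np.float64(16.5)), (array([310. , 207.2]), array([470. , -29.2,  12. ]), np.float64(10.2))], array([11.4, 12.3, 13.2]), array([457.2, -39.6,  12.3]))
t 16.40 ee [474.6 -34.6 111.3] F [-0.3 -0.5 -1. ] M [-0.03  0.02 -0.  ] w 87.8 yaw 0.317
levelfix [ 0.0034 -0.0152 -0.    ]
delta [-14.8   7.3 108.1]
```

View pics/w12.png

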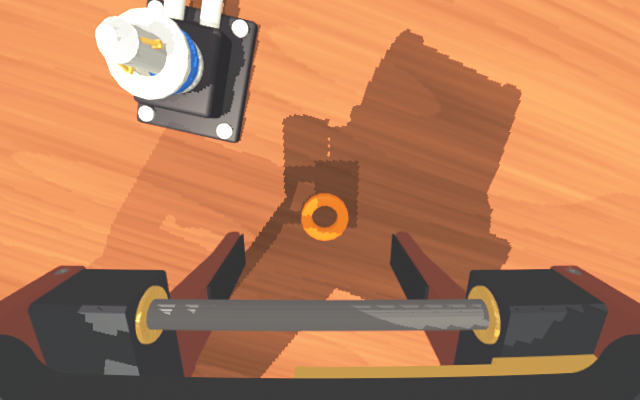

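The retainer is at (325,217), matching the expected place. The stack on the stud is at (155,55). I measure the retainer by height instead, since my colour mask split it.

```bash
cat > rr.py <<'E'
from st import *
def ret(d,c=(464.5,-46)):
    C=cloud(d); m=((C[...,2]>7)&(C[...,2]<16)&(np.hypot(C[...,0]-c[0],C[...,1]-c[1])<32)).astype(np.uint8)*255
    m[275:]=0
    cs,_=cv2.findContours(m,cv2.RETR_EXTERNAL,cv2.CHAIN_APPROX_NONE); k=max(cs,key=cv2.contourArea)
    e=cv2.fitEllipse(k); h=cv2.cvtColor(d["frame"],cv2.COLOR_RGB2HSV)
    P=C[m>0]; P=P[abs(P[:,2]-12)<2]
    return e[0],e[1],onplane(d,[e[0]],12)[0].round(1),P.mean(0).round(1),((P[:,:2].min(0)+P[:,:2].max(0))/2).round(1)
if __name__=="__main__":
    d=dict(np.load("w12.npz")); print(ret(d)); show([464.5,-46,3])
E
python3 rr.py
```

```text
((324.3295593261719, 217.39620971679688), (44.95717239379883, 46.25366973876953), array([464.7, -45. ,  12. ]), array([464.3, -45.2,  12.2]), array([463.7, -45.3]))
t 16.40 ee [474.6 -34.6 111.3] F [-0.3 -0.5 -1. ] M [-0.03  0.02 -0.  ] w 87.8 yaw 0.317
levelfix [ 0.0034 -0.0152 -0.    ]
delta [-14.8   7.3 108.1]
```

{"fn": "move_arm", "kwargs": {"deltas": [[-7,3.5,18,0.003,-0.015,0],[-5,2.5,20,0,0,0],[-1,0,15,0,0,0],[0,0,8,0,0,0],[0,0,3,0,0,0]]}}

```text
t: 16.82
ee_pos: [468.9, -43.2, 47.4]
orientation: [3.1, 0.499, 0.01]
ft_force: [-0.0, -0.3, 0.1]
width: 87.7
```

```bash
python3 - <<'E'
from rr import *
from workcell import eyes
d=eyes.get_image("wrist"); np.savez("w13.npz",**d); cv2.imwrite("pics/w13.png",d["frame"][:,:,::-1])
r=ret(d); print(r); show([*r[3][:2],3])
E
```

```text
((318.72491455078125, 233.26724243164062), (58.15193176269531, 60.29264831542969), array([465.1, -45. ,  12. ]), array([464.6, -45.2,  12.2]), array([463.8, -45.2]))
t 16.87 ee [468.8 -43.1  47.3] F [-1.  -1.1 -0.5] M [0.01 0.07 0.02] w 87.8 yaw 0.319
levelfix [ 0.0028 -0.0058 -0.    ]
delta [-4.9  0.5 44.3]
```

View pics/w13.png

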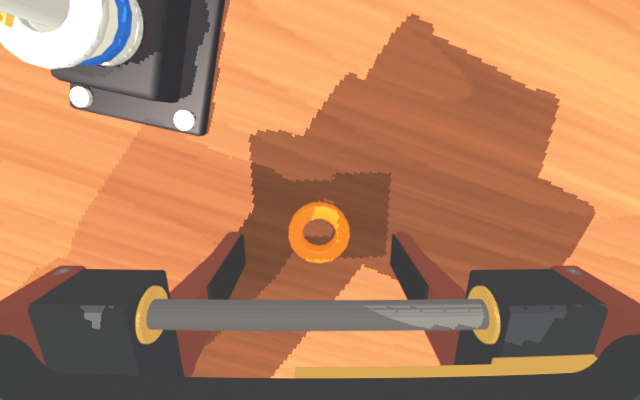

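{"fn": "move_arm", "kwargs": {"deltas": [[-2.5,0.3,14,0.002,-0.006,0],[-2,0,14,0,0,0],[-0.5,0,8,0,0,0],[0,0,3,0,0,0],[0,0,1,0,0,0]]}}

```text
t: 17.28
ee_pos: [469.1, -43.8, 9.3]
orientation: [3.098, 0.503, 0.011]
ft_force: [0.2, 0.7, 0.0]
width: 87.6
```

```bash
python3 st.py 464.6 -45.1 3
```

```text
t 17.28 ee [469.1 -43.8   9.3] F [0.2 0.7 0. ] M [-0.02 -0.02  0.01] w 87.6 yaw 0.322
levelfix [ 0.0037 -0.0064 -0.    ]
delta [-4.7 -0.3  6.3]
```

{"fn": "move_arm", "kwargs": {"deltas": [[-3,-0.3,3,0.003,-0.006,0],[-2,0,2,0,0,0],[-0.5,0,1,0,0,0],[0,0,0,0,0,0]]}}

```text
t: 17.62
ee_pos: [465.0, -45.3, 4.5]
orientation: [3.1, 0.504, 0.004]
ft_force: [-0.2, -0.2, 0.2]
width: 88.0
```

```bash
python3 st.py 464.6 -45.1 3
```

```text
t 17.62 ee [465.  -45.3   4.5] F [-0.2 -0.2  0.2] M [-0.01  0.06 -0.02] w 88.0 yaw 0.322
levelfix [ 0.0016 -0.0024 -0.    ]
delta [-0.3 -0.3  1.5]
```

{"fn": "move_arm", "kwargs": {"deltas": [[-0.3,-0.2,1.2,0,0,0],[0,0,0.3,0,0,0],[0,0,0,0,0,0],[0,0,0,0,0,0],[0,0,0,0,0,0]], "hand": 1}}

```text
t: 18.03
ee_pos: [465.1, -45.4, 3.6]
orientation: [3.099, 0.503, 0.006]
ft_force: [-0.5, -0.4, 0.9]
width: 58.1
```

{"fn": "move_arm", "kwargs": {"deltas": [[0,0,0,0,0,0],[0,0,0,0,0,0],[0,0,0,0,0,0]]}}

```text
t: 18.28
ee_pos: [465.2, -45.4, 3.7]
orientation: [3.099, 0.503, 0.007]
ft_force: [0.4, 0.1, 0.3]
width: 44.2
```

```bash
python3 wt.py w14; python3 st.py 552.8 99.5 150
```

```text
t 18.33 ee [465.2 -45.4   3.7] F [ 0.3  0.2 -0.1] M [-0.01 -0.01 -0.01] w 43.9 yaw 0.322
levelfix [ 0.0023 -0.0038 -0.    ]
ring top plane rel TCP 2456 [-3.9000e-03 -1.9000e-03  8.5033e+00] z 12.067898721045182
t 18.33 ee [465.2 -45.4   3.7] F [ 0.3  0.2 -0.1] M [-0.01 -0.01 -0.01] w 43.9 yaw 0.322
levelfix [ 0.0023 -0.0038 -0.    ]
delta [ 129.5 -109.4 -146.1]
```

{"fn": "move_arm", "kwargs": {"deltas": [[0,0,-15,0,0,0],[0,0,-35,0,0,0],[0,0,-37,0,0,0],[8,-7,-35,0,0,0],[18,-15,-20,0,0,0]]}}

```text
t: 18.75
ee_pos: [476.3, -17.0, 145.3]
orientation: [-3.099, -0.498, 0.018]
ft_force: [0.9, -0.0, -0.3]
width: 44.0
```

{"fn": "move_arm", "kwargs": {"deltas": [[25,-21,-5,0,0,0],[25,-21,0,0,0,0],[22,-18,0,0,0,0],[14,-10,0,0,0,0],[5,-5,0,0,0,0]]}}

```text
t: 19.17
ee_pos: [546.3, 88.5, 158.7]
orientation: [-3.101, -0.496, -0.005]
ft_force: [0.2, -0.6, -1.1]
width: 44.1
```

```bash
python3 st.py 553.2 99.3 140
```

```text
t 19.17 ee [546.3  88.5 158.7] F [ 0.2 -0.6 -1.1] M [ 0.05 -0.03 -0.04] w 44.1 yaw 0.317
levelfix [-0.0007 -0.0036  0.    ]
delta [ 9.8 -8.1 18.7]
```

{"fn": "move_arm", "kwargs": {"deltas": [[5,-4,5,0,-0.003,0],[3,-2,5,0,0,0],[1,-1,5,0,0,0],[0,0,3,0,0,0]]}}

```text
t: 19.5
ee_pos: [552.1, 98.6, 138.6]
orientation: [-3.101, -0.498, 0.002]
ft_force: [-0.3, 0.4, -0.6]
width: 44.0
```

```bash
python3 st.py 553.2 99.3 130
```

```text
t 19.50 ee [552.1  98.6 138.6] F [-0.3  0.4 -0.6] M [ 0.02 -0.01 -0.01] w 44.0 yaw 0.318
levelfix [-0.0006  0.0013 -0.    ]
delta [ 1.3 -0.3  8.6]
```

{"fn": "move_arm", "kwargs": {"deltas": [[1,-0.3,3,0,0,0],[0.3,0,3,0,0,0],[0,0,3,0,0,0],[0,0,2,0,0,0]]}}

```text
t: 19.83
ee_pos: [550.8, 96.7, 124.6]
orientation: [-3.102, -0.494, 0.01]
ft_force: [0.2, 0.9, -0.7]
width: 44.0
```

```bash
python3 st.py 553.2 99.3 120;  python3 wt.py w15
```

```text
t 19.83 ee [550.8  96.7 124.6] F [ 0.2  0.9 -0.7] M [-0.02  0.    0.01] w 44.0 yaw 0.316
levelfix [-0.0011  0.006  -0.    ]
delta [ 3.2 -1.7  4.6]
t 19.88 ee [550.6  96.6 124.3] F [-0.4 -0.4 -0.5] M [ 0.   -0.03 -0.02] w 44.1 yaw 0.316
levelfix [-0.0012  0.0065 -0.    ]
ring top plane rel TCP 2453 [-1.3200e-02  1.0000e-04  8.7732e+00] z 133.04554245350116
```

View pics/w15.png

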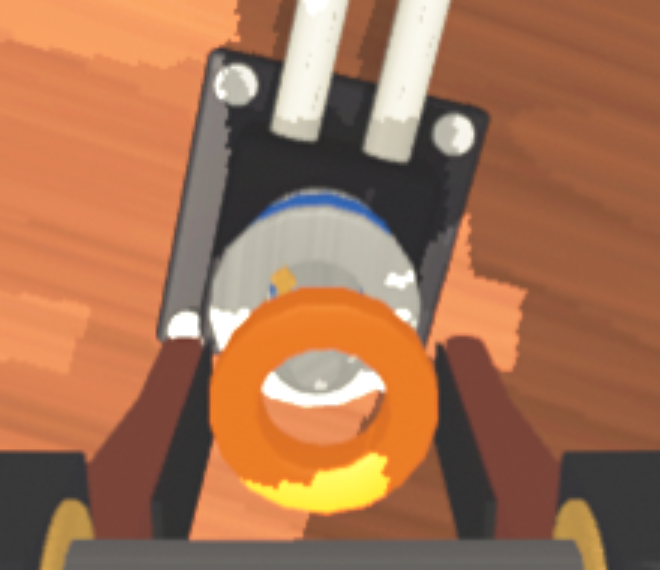

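The retainer is level above the stack. The tip at crop (318,375) shows the ring about 3 mm behind, as the pose says. Correct and lower.

{"fn": "move_arm", "kwargs": {"deltas": [[3,-1.7,0,0,0.006,0],[0.5,-0.3,1,0,0,0],[0,0,2,0,0,0]]}}

```text
t: 20.13
ee_pos: [553.8, 99.5, 121.5]
orientation: [-3.102, -0.492, -0.001]
ft_force: [-0.8, 0.2, 0.3]
width: 44.5
```

```bash
python3 st.py 553.2 99.4 110
```

```text
t 20.13 ee [553.8  99.5 121.5] F [-0.8  0.2  0.3] M [ 0.    0.01 -0.02] w 44.5 yaw 0.315
levelfix [-0.0011 -0.0007  0.    ]
delta [-0.5 -0.1 11.5]
```

{"fn": "move_arm", "kwargs": {"deltas": [[-0.3,0,3,0,0,0],[0,0,3,0,0,0],[0,0,3,0,0,0],[0,0,2,0,0,0]]}}

```text
t: 20.47
ee_pos: [553.9, 99.7, 109.9]
orientation: [-3.101, -0.493, -0.003]
ft_force: [0.0, 0.6, -0.5]
width: 44.4
```

{"fn": "move_arm", "kwargs": {"deltas": [[0,0,2,0,0,0],[0,0,1.5,0,0,0]]}}

```text
t: 20.63
ee_pos: [553.8, 99.6, 105.8]
orientation: [-3.102, -0.493, -0.003]
ft_force: [1.1, -0.2, -0.2]
width: 43.9
```

```bash
python3 st.py 553.2 99.4 100
```

```text
t 20.63 ee [553.8  99.6 105.8] F [ 1.1 -0.2 -0.2] M [-0.09 -0.06  0.03] w 43.9 yaw 0.315
levelfix [-0.0008 -0.0018  0.    ]
delta [-0.7  0.   5.8]
```

{"fn": "move_arm", "kwargs": {"deltas": [[-0.4,0,1.5,0,-0.002,0],[-0.2,0,1.5,0,0,0]]}}

```text
t: 20.8
ee_pos: [553.6, 99.4, 102.6]
orientation: [-3.102, -0.493, -0.0]
ft_force: [0.0, -0.7, 1.3]
width: 44.0
```

{"fn": "move_arm", "kwargs": {"deltas": [[-0.2,0,1.5,0,0,0]]}}

```text
t: 20.88
ee_pos: [553.6, 99.4, 101.2]
orientation: [-3.102, -0.493, -0.001]
ft_force: [-0.4, -0.9, 1.0]
width: 43.9
```

{"fn": "move_arm", "kwargs": {"deltas": [[-0.2,0,1.5,0,0,0]]}}

```text
t: 20.97
ee_pos: [553.7, 99.4, 99.8]
orientation: [-3.102, -0.493, -0.002]
ft_force: [-1.7, -1.3, 10.5]
width: 44.2
```

```bash
python3 st.py 553.2 99.4 100
```

```text
t 20.97 ee [553.7  99.4  99.8] F [-1.7 -1.3 10.5] M [-0.05  0.21 -0.02] w 44.2 yaw 0.315
levelfix [-0.0004 -0.0013  0.    ]
delta [-0.5 -0.2 -0.2]
```

{"fn": "move_arm", "kwargs": {"deltas": [[-0.5,0,1.2,0,0,0]]}}

```text
t: 21.05
ee_pos: [553.9, 99.3, 99.4]
orientation: [-3.102, -0.493, -0.004]
ft_force: [-2.4, -0.1, 15.2]
width: 44.0
```

{"fn": "move_arm", "kwargs": {"deltas": [[-0.5,0,1.2,0,0,0]]}}

```text
t: 21.13
ee_pos: [554.3, 99.4, 99.2]
orientation: [-3.102, -0.493, -0.007]
ft_force: [0.3, 0.9, 4.3]
width: 44.3
```

```bash
python3 st.py 553.2 99.4 100
```

```text
t 21.13 ee [554.3  99.4  99.2] F [0.3 0.9 4.3] M [ 0.04 -0.01  0.02] w 44.3 yaw 0.315
levelfix [-0.0001 -0.0044  0.    ]
delta [-1.  -0.4 -0.8]
```

```bash
python3 wt.py w16
```

```text
t 21.18 ee [554.2  99.4  98.9] F [-0.1 -0.2  3.5] M [ 0.05 -0.06 -0.02] w 44.0 yaw 0.315
levelfix [-0.0001 -0.0045  0.    ]
ring top plane rel TCP 2429 [-2.910e-02 -3.500e-03  8.788e+00] z 107.68652901555467
```

View pics/w16.png

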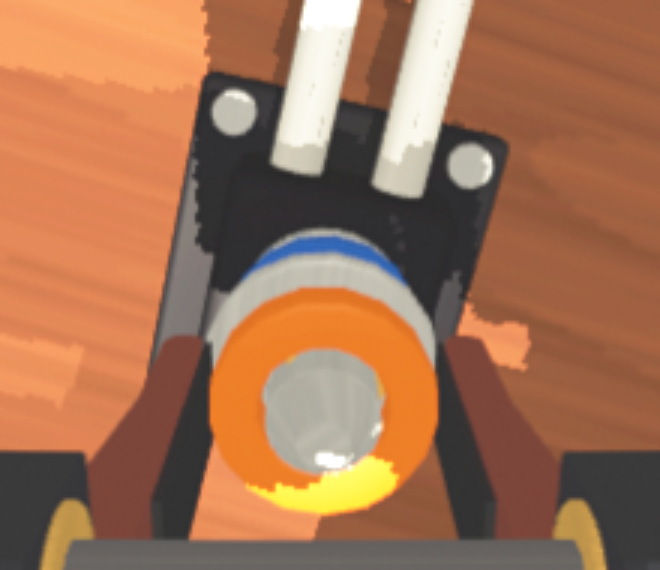

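No slip (ring top is still 8.8 above TCP), only a slight 1.5° tilt. Continue pressing with a −x bias.

{"fn": "move_arm", "kwargs": {"deltas": [[-1,0,0.5,0,-0.004,0]]}}

```text
t: 21.27
ee_pos: [554.0, 99.3, 99.0]
orientation: [-3.102, -0.493, -0.004]
ft_force: [1.3, 0.6, 4.1]
width: 43.8
```

{"fn": "move_arm", "kwargs": {"deltas": [[-0.5,0,1.5,0,0,0]]}}

```text
t: 21.35
ee_pos: [554.4, 99.3, 98.2]
orientation: [-3.102, -0.493, -0.006]
ft_force: [-0.4, 0.3, 8.9]
width: 44.0
```

{"fn": "move_arm", "kwargs": {"deltas": [[-0.3,0,1.5,0,0,0]]}}

```text
t: 21.43
ee_pos: [554.4, 99.3, 97.0]
orientation: [-3.102, -0.493, -0.008]
ft_force: [-0.2, 0.1, 0.0]
width: 44.3
```

```bash
python3 wt.py
```

```text
t 21.48 ee [554.   99.2  96.6] F [1.  0.1 0.3] M [-0.   -0.13  0.03] w 43.8 yaw 0.315
levelfix [ 0.0002 -0.0041 -0.    ]
ring top plane rel TCP 2414 [-6.6000e-03  5.0000e-04  8.9705e+00] z 105.50790980728891
```

{"fn": "move_arm", "kwargs": {"deltas": [[0,0,2,0,0,0],[0,0,2,0,0,0],[0,0,1.5,0,0,0]]}}

```text
t: 21.73
ee_pos: [553.5, 99.1, 90.2]
orientation: [-3.102, -0.493, -0.004]
ft_force: [0.3, 0.1, 1.3]
width: 44.0
```

{"fn": "move_arm", "kwargs": {"deltas": [[0,0,1,0,0,0]]}}

```text
t: 21.82
ee_pos: [553.2, 99.0, 88.6]
orientation: [-3.102, -0.493, -0.003]
ft_force: [0.5, -0.8, 1.6]
width: 44.3
```

```bash
python3 wt.py
```

```text
t 21.87 ee [553.1  99.   88.5] F [ 0.5  0.  -0.3] M [ 0.   -0.1  -0.04] w 44.1 yaw 0.315
levelfix [-0.0001 -0.0019  0.    ]
ring top plane rel TCP 2110 [-1.3400e-02 -1.0000e-03  8.7112e+00] z 97.02345106383325
```

{"fn": "move_arm", "kwargs": {"deltas": [[0,0,1,0,0,0]]}}

```text
t: 21.95
ee_pos: [553.1, 99.0, 87.3]
orientation: [-3.102, -0.493, -0.003]
ft_force: [-0.5, 0.6, 1.5]
width: 44.0
```

{"fn": "move_arm", "kwargs": {"deltas": [[0,0,1,0,0,0]]}}

```text
t: 22.03
ee_pos: [553.1, 99.0, 86.2]
orientation: [-3.102, -0.493, -0.003]
ft_force: [-0.3, -0.1, 3.5]
width: 43.8
```

{"fn": "move_arm", "kwargs": {"deltas": [[-0.2,0,1,0,0,0]]}}

```text
t: 22.12
ee_pos: [553.1, 99.0, 85.3]
orientation: [-3.102, -0.493, -0.003]
ft_force: [-0.7, 1.0, 6.6]
width: 44.0
```

```bash
python3 st.py
```

```text
t 22.12 ee [553.1  99.   85.3] F [-0.7  1.   6.6] M [-0.01  0.11  0.04] w 44.0 yaw 0.315
levelfix [-0.0001 -0.002   0.    ]
```

{"fn": "move_arm", "kwargs": {"deltas": [[-0.2,0,1,0,0,0]]}}

```text
t: 22.2
ee_pos: [553.1, 99.0, 84.6]
orientation: [-3.102, -0.493, -0.004]
ft_force: [-0.5, 0.3, 7.2]
width: 44.0
```

{"fn": "move_arm", "kwargs": {"deltas": [[-0.2,0,1,0,0,0]]}}

```text
t: 22.28
ee_pos: [553.1, 99.0, 84.0]
orientation: [-3.102, -0.493, -0.004]
ft_force: [-1.5, 0.5, 8.2]
width: 43.7
```

```bash
python3 st.py
```

```text
t 22.28 ee [553.1  99.   84. ] F [-1.5  0.5  8.2] M [-0.04  0.28  0.03] w 43.7 yaw 0.315
levelfix [ 0.     -0.0029 -0.    ]
```

{"fn": "move_arm", "kwargs": {"deltas": [[-0.2,0,1,0,0,0]]}}

```text
t: 22.37
ee_pos: [553.1, 99.0, 83.6]
orientation: [-3.102, -0.493, -0.005]
ft_force: [-2.3, 0.1, 9.6]
width: 43.9
```

{"fn": "move_arm", "kwargs": {"deltas": [[-0.2,0,1,0,0,0]]}}

```text
t: 22.45
ee_pos: [553.2, 99.0, 83.3]
orientation: [-3.102, -0.493, -0.006]
ft_force: [-1.4, -0.7, 9.2]
width: 43.9
```

```bash
python3 wt.py w17
```

```text
t 22.50 ee [553.2  99.   83.3] F [-2.  -0.3  8.9] M [-0.05  0.32  0.02] w 44.1 yaw 0.315
levelfix [ 0.0001 -0.004  -0.    ]
ring top plane rel TCP 1864 [-1.2700e-02 -8.0000e-04  8.6139e+00] z 91.68991578552392
```

View pics/w17.png

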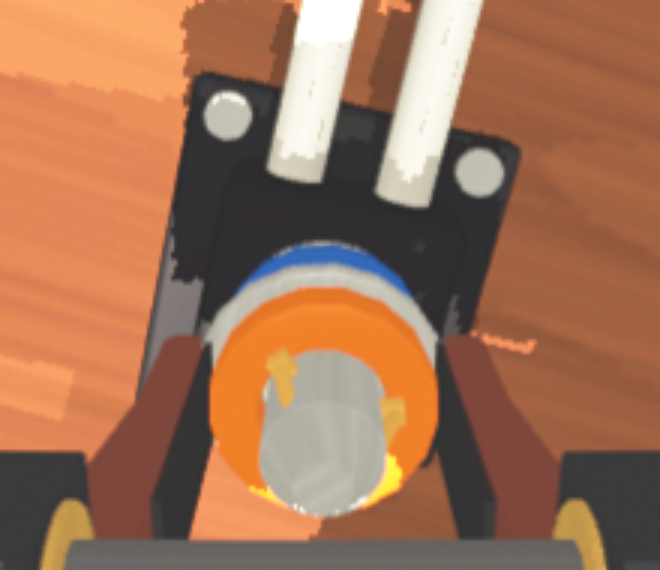

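Two catches (crop (282,375) and (395,415)) now stand out over the orange ring, whose top is at z≈91.8. I press slightly more to be sure of the third, hidden one; force is far below the 14.5 N crush level.

{"fn": "move_arm", "kwargs": {"deltas": [[-0.3,0,1.3,0,0,0]]}}

```text
t: 22.58
ee_pos: [553.2, 99.0, 82.8]
orientation: [-3.102, -0.493, -0.007]
ft_force: [-1.8, -0.6, 10.9]
width: 44.0
```

```bash
python3 wt.py
```

```text
t 22.63 ee [553.1  99.   82.7] F [-2.7 -0.1 11.2] M [-0.1   0.41 -0.01] w 43.7 yaw 0.315
levelfix [ 0.0002 -0.0047 -0.    ]
ring top plane rel TCP 1870 [-1.2900e-02 -1.1000e-03  8.7165e+00] z 91.27704429010136
```

3.6 mm of travel at 11 N. Now open the fingers and look.

{"fn": "move_arm", "kwargs": {"deltas": [[0,0,-0.5,0,0,0],[0,0,0,0,0,0],[0,0,0,0,0,0],[0,0,0,0,0,0],[0,0,-2,0,0,0]], "hand": -1}}

```text
t: 23.05
ee_pos: [552.3, 98.9, 84.8]
orientation: [-3.102, -0.493, -0.005]
ft_force: [-0.3, -0.1, -0.4]
width: 73.8
```

```bash
python3 wt.py w18
```

```text
t 23.10 ee [552.5  98.9  85.3] F [ 0.5  0.3 -0.4] M [ 0.04 -0.03  0.04] w 77.2 yaw 0.315
levelfix [-0.     -0.0039  0.    ]
ring top plane rel TCP 1981 [-7.8000e-03  1.6000e-03  8.0924e+00] z 93.26989042808141
```

View pics/w18.png

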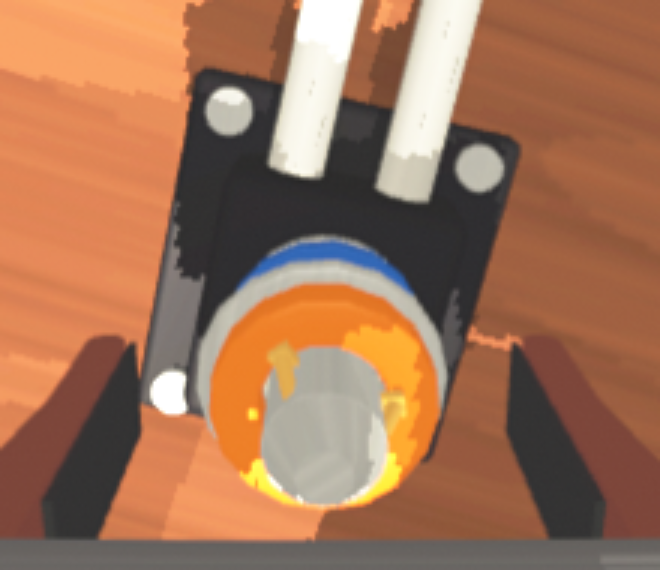

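The fingers are open (crop x 140 and 510). The ring top rose to z≈93.3 and stays level, held under the catches at crop (285,370) and (395,405). I retreat straight up and check from all cameras.

{"fn": "move_arm", "kwargs": {"deltas": [[0,0,-4,0,0,0],[0,0,-15,0,0,0],[0,0,-30,0,0,0],[0,0,-35,0,0,0],[0,0,-25,0,0,0]]}}

```text
t: 23.52
ee_pos: [547.5, 98.0, 192.2]
orientation: [-3.102, -0.493, 0.017]
ft_force: [0.1, 0.1, 0.3]
width: 87.8
```

{"fn": "move_arm", "kwargs": {"deltas": [[-20,0,-20,0,0,0],[-30,0,-10,0,0,0],[-30,0,0,0,0,0],[-10,0,0,0,0,0],[0,0,0,0,0,0]]}}

```text
t: 23.93
ee_pos: [464.1, 70.1, 232.2]
orientation: [-3.102, -0.494, -0.007]
ft_force: [-0.1, 1.3, 0.7]
width: 87.6
```

```bash
python3 - <<'E'
from st import *
from workcell import eyes
show()
d=eyes.get_image("wrist"); s=eyes.get_image("scene"); t=eyes.get_image("top")
P=cloud(d).reshape(-1,3); x=P[:,0]-552.8; y=P[:,1]-99.4; r=np.hypot(x,y); k=(r>15.5)&(r<21.5)&(P[:,2]>85)&(P[:,2]<100)
print(k.sum(),"top z",np.median(P[k,2]),np.linalg.lstsq(np.c_[x[k],y[k],np.ones(k.sum())],P[k,2],rcond=None)[0].round(3))
p=project(d,[552.8,99.4,95])[0].astype(int); a=max(p[1]-50,0); b=max(p[0]-60,0)
w=cv2.resize(d["frame"][a:a+100,b:b+120],(600,500)); cv2.imwrite("pics/w19.png",w[:,:,::-1])
cv2.imwrite("pics/s19.png",cv2.resize(s["frame"][150:250,290:410,::-1],(720,600)))
cv2.imwrite("pics/t19.png",t["frame"][:,:,::-1])
E
```

```text
t 23.93 ee [464.1  70.1 232.2] F [-0.1  1.3  0.7] M [ 0.02 -0.03  0.01] w 87.6 yaw 0.316
levelfix [ 0.0004 -0.0041 -0.    ]
749 top z 93.32198856431455 [-4.0000e-03 -4.0000e-03  9.3341e+01]
```

View pics/w19.png

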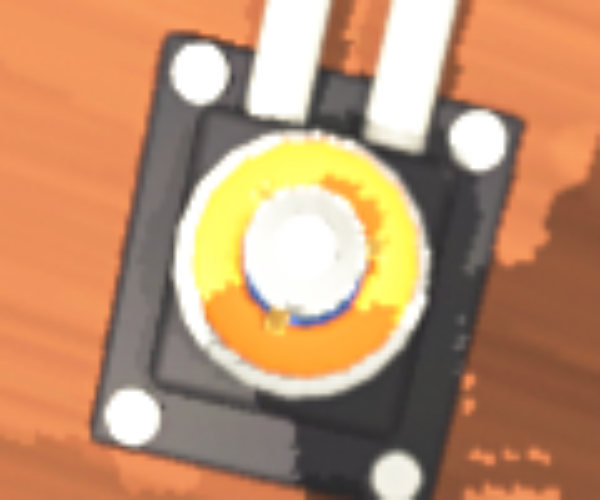

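View pics/s19.png

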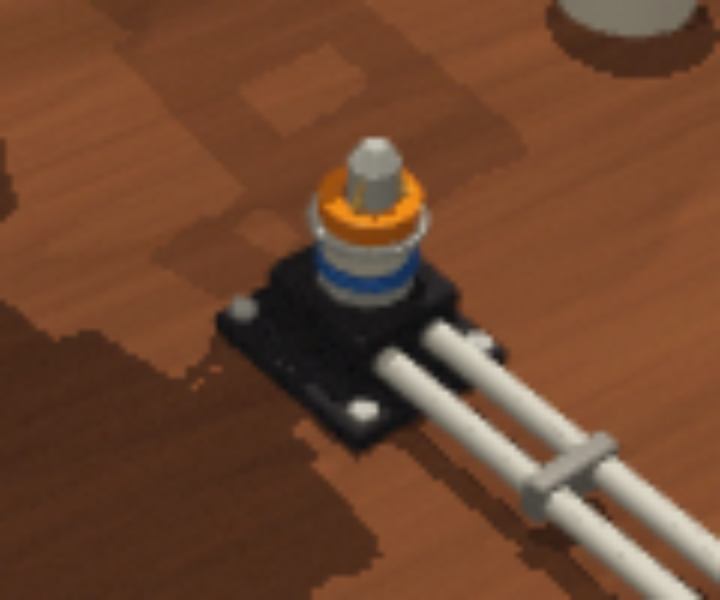

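View pics/t19.png

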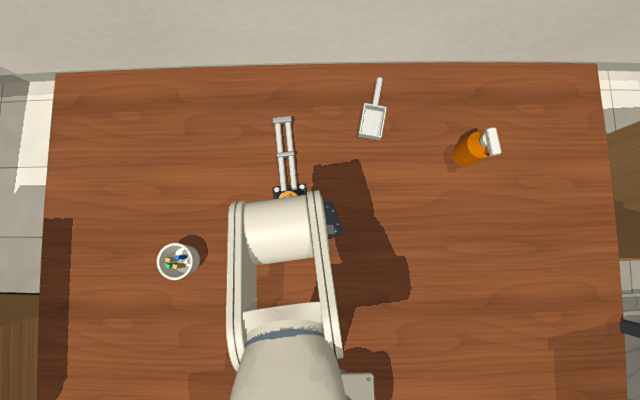

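The wrist view shows the third catch, at (277,320), standing over the ring. The scene view shows collar, bush, washer and retainer in order and level. In the top view the bystanders are where they were. The ring top holds steady at z=93.3, about 2.2 mm below the free height. Handing in.

```bash
python3 -c "
from workcell import ctrl
print(ctrl.close_job())"
```

```text
the job is handed in; nothing more can be done
None
```

The pivot is rebuilt: bush, washer and retainer are on the stud in that order, and the stud's catches hold the stack. I handed the job in at about 24 s of the 72 s allowed.

- **Retainer press:** I pressed it to about 11 N, which by the spring figures is about 3.6 mm of collar travel (limit 5 mm). After I let go, its top stayed level (within about 0.3°) at z = 93.3 mm. That is about 2.2 mm below where the unpressed stack would stand, close to the 2.5 mm expected.
- **Catches:** two catches were clearly out over the ring in the wrist picture after I let go. The third showed in the last wrist picture.
- **Surroundings:** the spray bottle, peg pot and scoop look unmoved in the final top view. The gripper was clear and touching nothing.

Some readings disagreed along the way:

- **Force over the catches:** the washer sat off-centre on the catches and the force briefly reached 18 N. I backed off, re-centred it, and it went down. The retainer peaked at about 15 N at the same place. Both are above the stated 2 to 8 N for passing the catches. The load was on the catches, not the collar.
- **Scene camera:** it placed things 3 to 6 mm further out in x than the wrist and top cameras, so I used the wrist camera and feel.

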